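# Mount the exchange block on the thermo-mixer

### The job

Make the thermo-mixer ready: its exchange block is parked on the wooden stand behind two bottles, and a flask has been left on the mixer's seat. Move both bottles into the yellow spill tray so that a hand can get at the block, stand the flask on the cork mat, and mount the block on the mixer: tongue hooked under the rear lip, then laid down flat. Then put each bottle back on the pad where it stood; keep bottles and flask upright and leave the timer alone.

Things in the scene. Friction and masses are not known exactly. Their poses are not given: they have to be found in the camera images.
- block: Aluminium block with tube holes, 0.3 kg, loose. Origin: underside centre; x to its rear. Plate 100 (x) x 84 (y) x 5 mm; body on it x -50..30, top z 25, so plate x 30..50 is a bare 5 mm tongue at the rear. Black handle rib: 12 mm in x, 44 in y, centred x -42, z 25..54; grip across the 12 mm, fingers closing along x. The bottles in front leave a gripper too little room there.
- mixer: White unit 180x130x50 mm, panel in front, fixed. Origin: underside centre; x to rear. Seat on top: floor z 54; front ridge to z 60, inner face x -31; rear wall x 75; lip on it: edge x 63, underside z 66, top z 70; cheeks y +-48 to z 59. Block fits only with front raised ~10 deg, tongue in under lip, then levelled. Seated block origin: x 22+-3, y 0+-6, z 54 mm, x axes alike; its weight holds it.
- stand: Wooden board 210 (x) x 172 (y) x 8 mm, fixed. Origin: underside centre; x away from robot. Two flush round grey pads, 82 mm diameter, at x -58, y +43 and -43 mm: a bottle starts on each, within 3 mm of its centre (which on which varies). The block is parked behind them at about x 38, y 0, tongue to the rear, on the board's top; rail to z 20 mm round the rear edge.
- tray: Yellow spill tray 200 (x) x 116 (y) mm, walls 14 mm high, 3 mm thick, fixed to the bench. Origin: centre of its underside; inner floor at z 3 mm. Both bottles fit in one behind the other, at x +46 and -46 mm.
- cork_mat: Round cork mat, 92 mm diameter, 8 mm thick, fixed to the bench; origin: centre of its underside. Place for the flask. It lies either in front of the tall glass cylinder or to the right of it, the timer at the other place.
- blue_bottle: White plastic bottle with large blue screw cap, 82 mm diameter, 125 mm tall, 0.28 kg, loose. Origin: centre of its underside. Cap 62 mm diameter from z 99 to 125 mm: grip it there.
- glass_bottle: Clear glass bottle with blue collar at its mouth, 127 mm tall, 0.2 kg, loose. Origin: centre of its underside. Body 63 mm diameter up to z 83 mm, neck 46 mm diameter up to z 103, then 40 mm up to z 126 mm: grip it there.
- flask: Clear conical glass flask, 64 mm diameter at its foot, 100 mm tall, 0.09 kg, loose; starts upright on the floor of the mixer's seat. Origin: centre of its underside. Neck 32 mm diameter from z 72 to 100 mm: grip it there.
- timer: White bench timer, 66 x 62 x 19 mm, lying on the bench; origin: centre of its underside. Bystander: do not move it.
- cylinder_500: Tall glass measuring cylinder, fixed to the right of the tray, an obstacle: tube 65 mm diameter, 335 mm tall with pipettes standing out above, foot about 95 mm wide. Origin: centre of its underside. Carry things past it on the robot's side. Above, a reagent shelf overhangs from x 0.66 m on, at height 0.50 m.
Not all that is in view belongs to the job. What is shaped like the flask but turquoise is not meant.

How it is judged:
By the outcome, as a careful person would: the job done as asked, in the order asked, and still so for the second after the job is handed in, with the robot touching nothing.
It also fails if it takes over 138 s, if anything falls off the work surface, if the arm or the gripper's body presses on something with over 40 N, if the wrist force passes 120 N, or if a joint passes its speed limit or range.

### The arm

A 6-joint arm with a two-finger parallel gripper is mounted at the origin on a cart in front of the work surface, level with it; the furniture and walls round the work are solid. World frame = base frame: x ahead of the robot, y to its left, z up, the work surface at z = 0. Lengths are in m, angles in rad, forces in N, time in s.
With the tool pointing down it reaches from about 0.3 to 0.85 m from the base axis. Payload 5.4 kg.
Tool frame: the origin (TCP) lies between the finger pads; the fingertips stand 17 mm ahead of it and the grasp point (between the pads) lies 2 mm behind it; y points along the fingers, z is the direction in which the jaws open and shut, and the axes are right-handed (so a half turn about y gives the same grasp; the last joint's range is limited). The gripper opens to 85 mm and grips with 20 to 120 N. Pads are 22 mm wide; open, the fingers measure 114 mm over their backs; the gripper's body (76 mm by 85 mm) begins 54 mm behind the grasp point. The pads swing forward as they close: fully open they stand 13 mm farther back than shut.
Start: joints at [-1.444, 0.158, 1.597, -0, 1.386, -0.21], TCP at [0.19, -0.543, 0.248] pointing down, gripper open.
Joint ranges: [-2.91, 2.91], [-0.94, 2.29], [0.18, 2.7], [-1.29, 4.43], [0.17, 2.64], [-3, 3]. Speed limits (rad/s): [2.57, 2.57, 3.14, 3.14, 3.14, 3.14].

### API

Orientations are given as a unit quaternion [w, x, y, z].
In Python, from station import arm gives the robot as it stands.
- The arm moves only by the tool step_arm, never from a script. Its argument "increments" is a list of rows, each an object with "delta_pos": the shift along the world's x, y, z in units of 0.15 m (1.0 is 0.15 m), a list of three; "delta_rot": the turn, a rotation vector about the world's x, y, z in units of 180 degrees (1.0 is 180 degrees), a list of three; "jaw": the opening in per cent of the stroke, from 0 (shut) to 100 (fully open). In form: [{"delta_pos": [x, y, z], "delta_rot": [ax, ay, az], "jaw": jaw}, ...]. A call has 1 to 5 rows; each row is the pose to reach, as a shift and turn from the pose commanded when the call began, turning the shorter way round; what a row does not reach only later rows make up. A row lasts 1/8 s, in which the tool goes at most 62.5 mm and 10.7 degrees, less where a joint would pass 70% of its speed; a pose out of reach is approached as far as the arm can. A call with a number of a shift or a turn outside -1 to 1 is refused whole. A call with a gripper value outside its range is refused whole. The fingers move at their own pace and stop on an object; "grip_force" is the grip in N (left out, the last holds). Time passes only in rows, so rows that repeat a pose let the fingers close. It gives the time, the measured TCP pose, the force and the opening at its end, in the units of the state.
- arm.get_state(): the state, without advancing time (a new reading comes with each control period).
- arm.get_image(name): name is "scene" or "top"; returns a dict with "image" (420x560x3 uint8, blue, green, red), "fov_y" (degrees; the focal length in pixels is half the picture's height over the tangent of half this angle, whatever the lens; pixels are square), "cx", "cy" (the principal point, pixels), "origin" and "orientation" of the camera in the world. Camera axes: x right, y down, z forward; pixel columns grow to the right and rows downward; lengths in m; the calibration is good to about 2 mm. A picture is of the moment at which its call begins. There is no depth.
- arm.finish_job(): hands the job in, once; it reports no verdict.
The state is a dict: "time_s": time; "joint_positions": joint angles; "qd": joint speeds; "joint_torque": joint torques, N m; "eef_pos": TCP position; "tcp_rot": TCP orientation; "contact_force": force on the tool from outside, world axes, zero at the start; "ft_torque": the same for the moment, N m; "grip_width": finger opening in m.
Only numpy, scipy, OpenCV 4.12 (cv2) and the standard library are available. Lean on these libraries where they do the work, as an engineer would, in place of code of your own. Each camera call takes 0.05 s, during which the arm holds its last target. There are 200 camera calls.

## Working session

There is one attempt and no reset: what is moved stays moved. The work goes in short steps, Python scripts to look and compute and a tool call to move; the robot and the scene stay as the last step left them, time stands still between calls to the robot, and variables do not carry over. Pictures are saved under pics/ and viewed, about 12 in all and at most 16, crops included, and the job is handed in when it is done.

Besides the shell and the picture viewer there is one more tool, called after "Call:" as name(argument=value, ...), one argument or row to a line, values as JSON. step_arm: Moves the arm, as the interface text tells. Shifts and turns lie within -1 to 1; 1 stands for 0.15 m of shift or 180 degrees of turn. Its arguments: {"type":"object","properties":{"increments":{"type":"array","items":{"type":"object","properties":{"delta_pos":{"type":"array","items":{"type":"number","minimum":-1,"maximum":1}},"delta_rot":{"type":"array","items":{"type":"number","minimum":-1,"maximum":1}},"jaw":{"type":"number"}}}},"grip_force":{"type":"number"}},"required":["increments"]}

```bash
ls; mkdir -p pics; cat > h.py <<'E'
import cv2,numpy as np
from station import arm
from scipy.spatial.transform import Rotation as R
def q2R(q): return R.from_quat([q[1],q[2],q[3],q[0]]).as_matrix()
def grab(n,save=None):
    d=arm.get_image(n)
    if save: cv2.imwrite('pics/'+save,d['image'])
    return d
def cam(d):
    f=210/np.tan(np.radians(d['fov_y'])/2); return f,q2R(d['orientation']),np.array(d['origin'])
def px2w(d,u,v,z):
    f,M,o=cam(d); r=M@np.array([(u-d['cx'])/f,(v-d['cy'])/f,1]); return o+r*(z-o[2])/r[2]
def w2px(d,p):
    f,M,o=cam(d); c=M.T@(np.array(p)-o); return f*c[0]/c[2]+d['cx'],f*c[1]/c[2]+d['cy']
E
python3 - <<'E'
from h import *
for n in('scene','top'):
    d=grab(n,n+'0.png'); print({k:v for k,v in d.items() if k!='image'})
print(arm.get_state())
E
```

```text
pics
{'fov_y': 47.52963722274148, 'cx': 277.9996110719289, 'cy': 208.59572711373053, 'origin': array([-0.52287898, -0.99375794,  1.02332493]), 'orientation': array([-0.40318245,  0.80456128, -0.39053181,  0.19393289])}
{'fov_y': 45.78017899949247, 'cx': 276.33303776613417, 'cy': 206.53652008184815, 'origin': array([ 0.3574608 , -0.23701783,  1.64183635]), 'orientation': array([ 0.03502712, -0.69984227,  0.71309935, -0.0219821 ])}
{'time_s': 0.1, 'joint_positions': array([-1.44410893e+00,  1.58974480e-01,  1.59812243e+00,  1.98055063e-06,
        1.38620470e+00, -2.10114904e-01]), 'qd': array([ 0.00223804, -0.00326663, -0.00470005,  0.00220891,  0.00102031,
       -0.00111388]), 'joint_torque': array([ 3.97411677e-04, -3.96989179e+01, -3.32338393e+01, -1.88901577e-04,
        4.12259848e-03, -7.11925793e-06]), 'eef_pos': array([ 0.18992614, -0.54217763,  0.24741375]), 'tcp_rot': array([ 0.11854129, -0.11848952,  0.69770747, -0.69650017]), 'contact_force': array([ 0.65314682, -0.49809952,  0.32489407]), 'ft_torque': array([-0.09535374,  0.07183827, -0.00801731]), 'grip_width': 0.0853177592487148}
```

View pics/scene0.png

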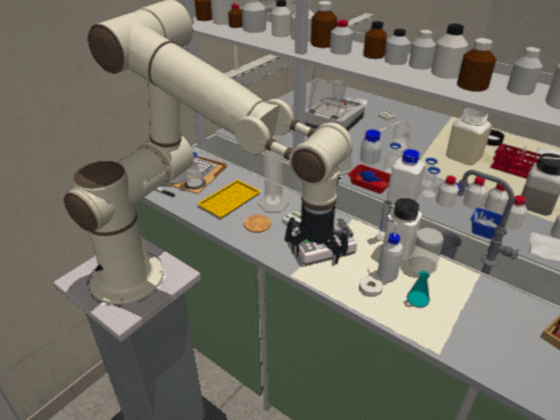

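View pics/top0.png

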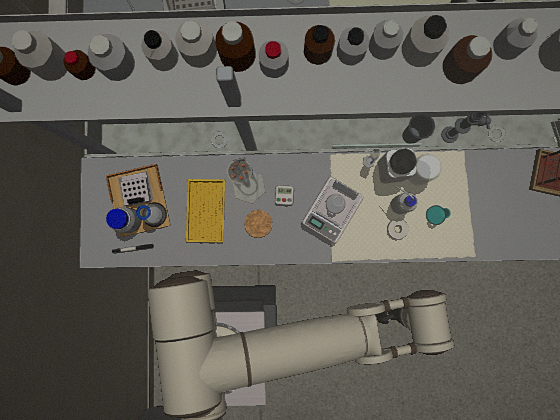

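The top view shows:
- **Stand:** about (138,200), with the blue bottle cap at (117,218), the glass bottle at (148,213) and the block at (135,188).
- **Tray:** (206,211).
- **Cork mat:** (258,222), in front of the cylinder. The timer is at (284,195).
- **Mixer:** (332,210), turned, with a clear flask on its seat at about (337,205).
- **Turquoise flask:** (437,215). This is not the one meant.

I'll enlarge to confirm.

```bash
python3 - <<'E'
from h import *
im=cv2.imread('pics/top0.png')
a=cv2.resize(im[155:265,95:225],None,fx=6,fy=6,interpolation=cv2.INTER_CUBIC)[:,:780]
cv2.imwrite('pics/c1.png',cv2.resize(im[160:255,95:229],(800,567),interpolation=cv2.INTER_CUBIC))
cv2.imwrite('pics/c2.png',cv2.resize(im[160:255,240:374],(800,567),interpolation=cv2.INTER_CUBIC))
E
```

```text
(no output)
```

View pics/c1.png

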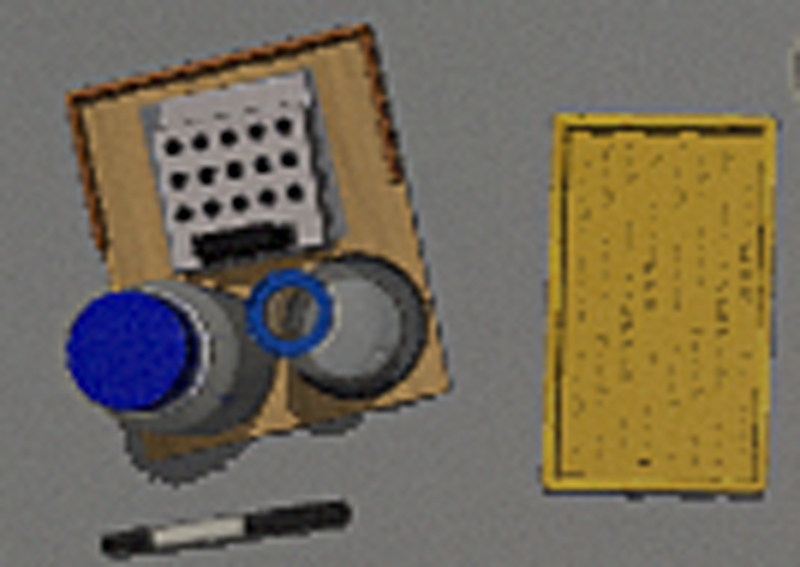

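View pics/c2.png

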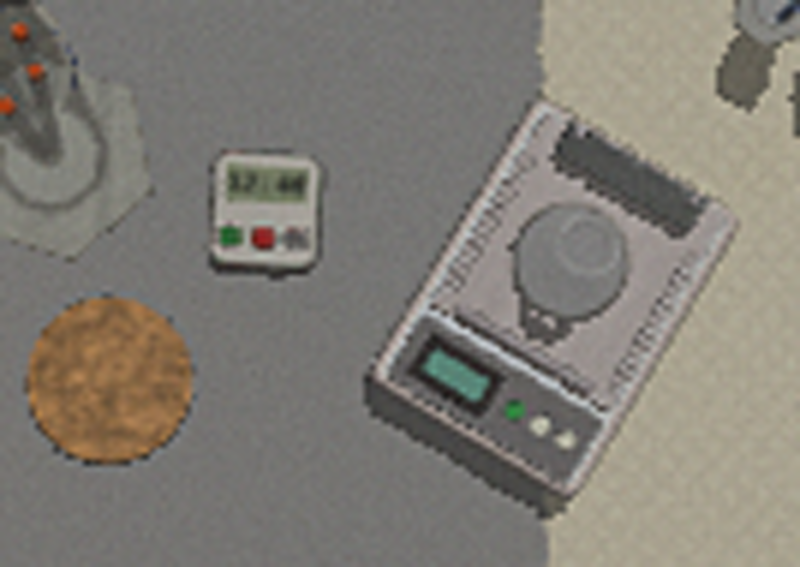

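The crops confirm the targets. The clear flask's mouth is at crop 2 (600,243) on the mixer seat. The mat is the cork disc at (110,379). In crop 1 the blue bottle stands on the left pad, with its cap at (130,350). The glass bottle stands on the right, with its collar at (289,312), and the block's handle is at (243,243).

```bash
python3 - <<'E'
from h import *
d=grab('top')
s=800/134
def P(c,u,v,z):
    o=(95,160) if c==1 else (240,160)
    return px2w(d,o[0]+(u+.5)/s-.5,o[1]+(v+.5)/(567/95)-.5,z)
for n,a in dict(cap=(1,130,350,.133),collar=(1,289,312,.134),handle=(1,243,243,.062),hL=(1,193,255,.062),hR=(1,297,233,.062),
 bRL=(1,155,142,.033),bRR=(1,308,112,.033),tRL=(1,160,105,.013),tRR=(1,306,70,.013),bFL=(1,178,272,.033),
 sRL=(1,68,95,.02),sRR=(1,370,28,.02),sFR=(1,450,388,.008),t1=(1,555,115,.014),t2=(1,776,118,.014),t3=(1,766,493,.014),t4=(1,545,488,.014),
 mat=(2,110,379,.008),mRL=(2,540,100,.05),mRR=(2,740,222,.05),mFL=(2,370,375,.05),mFR=(2,572,490,.05),ridL=(2,425,315,.06),ridR=(2,605,405,.06),
 lipRL=(2,572,125,.07),lipRR=(2,708,200,.07),lipFR=(2,688,238,.07),lipFL=(2,553,160,.07),fm=(2,600,243,.154),ff=(2,570,262,.06),
 cyl=(2,50,165,.01),timer=(2,265,212,.019)).items(): print(n,P(*a)[:2].round(4))
E
```

```text
cap [0.4534 0.2794]
collar [0.4712 0.1974]
handle [0.5143 0.2431]
hL [0.5084 0.2701]
hR [0.5192 0.214 ]
bRL [0.5739 0.3008]
bRR [0.5888 0.2164]
tRL [0.5973 0.3048]
tRR [0.6152 0.2232]
bFL [0.502  0.2876]
sRL [0.6029 0.3539]
sRR [0.6369 0.1857]
sFR [0.4369 0.1441]
t1 [0.587  0.0841]
t2 [ 0.5828 -0.0387]
t3 [ 0.3757 -0.0312]
t4 [0.3807 0.0904]
mat [ 0.4364 -0.1468]
mRL [ 0.5806 -0.3835]
mRR [ 0.5123 -0.4889]
mFL [ 0.4339 -0.2886]
mFR [ 0.3704 -0.3949]
ridL [ 0.4648 -0.3183]
ridR [ 0.4151 -0.4127]
lipRL [ 0.564  -0.3983]
lipRR [ 0.5224 -0.4692]
lipFR [ 0.5024 -0.458 ]
lipFL [ 0.5455 -0.3877]
fm [ 0.493 -0.402]
ff [ 0.4917 -0.3962]
cyl [ 0.5555 -0.1154]
timer [ 0.526 -0.234]
```

```bash
cat > plan.py <<'E'
# waypoints [x,y,z,yaw_deg,tilt_deg] -> per-waypoint call rows (shift/0.15, rotvec/180deg) from the pose before it
from h import *
def tool(yaw,tilt=0):
    c,s=np.cos(np.radians(yaw)),np.sin(np.radians(yaw))
    z=np.array([c,s,0]);y=np.array([0,0,-1.]);M=np.stack([np.cross(y,z),y,z],1)
    return tilt_about(M,yaw,tilt)
def tilt_about(M,yaw,tilt,flip=0):
    a=np.radians(yaw+90); return R.from_rotvec(np.radians(tilt)*np.array([np.cos(a),np.sin(a),0])).as_matrix()@M
def cur():
    s=arm.get_state(); return np.array(s['eef_pos']),q2R(s['tcp_rot']),s
def show(wps,p=None,M=None):
    p0,M0,s=cur(); p=p0 if p is None else p; M=M0 if M is None else M
    for w in wps:
        T=tool(w[3],w[4] if len(w)>4 else 0); dp=(np.array(w[:3])-p)
        r=R.from_matrix(T@M.T).as_rotvec()
        ang=np.degrees(np.linalg.norm(r))
        print(w,'dp',(dp/.15).round(3).tolist(),'rot',(r/np.pi).round(4).tolist(),'rows>=%.1f'%max(np.linalg.norm(dp)/.0625,ang/10.7))
        p,M=np.array(w[:3]),T
E
python3 - <<'E'
from plan import *
p,M,s=cur(); print(p,M[:,1],'yaw z',np.degrees(np.arctan2(M[1,2],M[0,2])))
show([[.23,-.40,.25,-60],[.30,-.25,.25,-40],[.35,-.11,.25,-20],[.40,.03,.25,0],[.46,.17,.25,11.5],[.471,.197,.25,11.5],[.471,.1965,.135,11.5]])
E
```

```text
[ 0.18995402 -0.54224169  0.24751584] [-1.83563518e-04  1.49480633e-03 -9.99998866e-01] yaw z -70.70163714375626
[0.23, -0.4, 0.25, -60] dp [0.267, 0.948, 0.017] rot [-0.0005, -0.0001, 0.0595] rows>=2.4
[0.3, -0.25, 0.25, -40] dp [0.467, 1.0, 0.0] rot [0.0, 0.0, 0.1111] rows>=2.6
[0.35, -0.11, 0.25, -20] dp [0.333, 0.933, 0.0] rot [0.0, 0.0, 0.1111] rows>=2.4
[0.4, 0.03, 0.25, 0] dp [0.333, 0.933, 0.0] rot [0.0, 0.0, 0.1111] rows>=2.4
[0.46, 0.17, 0.25, 11.5] dp [0.4, 0.933, 0.0] rot [0.0, 0.0, 0.0639] rows>=2.4
[0.471, 0.197, 0.25, 11.5] dp [0.073, 0.18, 0.0] rot [0.0, 0.0, 0.0] rows>=0.5
[0.471, 0.1965, 0.135, 11.5] dp [0.0, -0.003, -0.767] rot [0.0, 0.0, 0.0] rows>=1.8
```

Call:
step_arm(
  increments=[
    {"delta_pos": [0.267,0.948,0.017],"delta_rot": [0,0,0.0595],"jaw": 100},
    {"delta_pos": [0.267,0.948,0.017],"delta_rot": [0,0,0.0595],"jaw": 100},
    {"delta_pos": [0.267,0.948,0.017],"delta_rot": [0,0,0.0595],"jaw": 100},
  ],
  grip_force=40,
)

```text
time_s: 0.52
eef_pos: [0.2307, -0.3975, 0.2501]
tcp_rot: [0.184, -0.183, 0.683, -0.682]
contact_force: [0.5, -0.8, 1.1]
grip_width: 0.0854
```

Call:
step_arm(
  increments=[
    {"delta_pos": [0.467,1.0,0],"delta_rot": [0,0,0.1111],"jaw": 100},
    {"delta_pos": [0.467,1.0,0],"delta_rot": [0,0,0.1111],"jaw": 100},
    {"delta_pos": [0.467,1.0,0],"delta_rot": [0,0,0.1111],"jaw": 100},
  ],
)

```text
time_s: 0.9
eef_pos: [0.3006, -0.2482, 0.2506]
tcp_rot: [0.3, -0.299, 0.641, -0.64]
contact_force: [0.6, -0.4, 0.7]
grip_width: 0.0854
```

Call:
step_arm(
  increments=[
    {"delta_pos": [0.333,0.933,0],"delta_rot": [0,0,0.1111],"jaw": 100},
    {"delta_pos": [0.333,0.933,0],"delta_rot": [0,0,0.1111],"jaw": 100},
    {"delta_pos": [0.333,0.933,0],"delta_rot": [0,0,0.1111],"jaw": 100},
  ],
)

```text
time_s: 1.27
eef_pos: [0.3503, -0.1077, 0.2507]
tcp_rot: [0.407, -0.407, 0.578, -0.578]
contact_force: [0.4, -0.5, 0.1]
grip_width: 0.0851
```

Call:
step_arm(
  increments=[
    {"delta_pos": [0.333,0.933,0],"delta_rot": [0,0,0.1111],"jaw": 100},
    {"delta_pos": [0.333,0.933,0],"delta_rot": [0,0,0.1111],"jaw": 100},
    {"delta_pos": [0.333,0.933,0],"delta_rot": [0,0,0.1111],"jaw": 100},
  ],
)

```text
time_s: 1.65
eef_pos: [0.4001, 0.0323, 0.2506]
tcp_rot: [0.501, -0.501, 0.499, -0.498]
contact_force: [-0.3, -0.8, -0.9]
grip_width: 0.0854
```

Call:
step_arm(
  increments=[
    {"delta_pos": [0.4,0.933,0],"delta_rot": [0,0,0.0639],"jaw": 100},
    {"delta_pos": [0.4,0.933,0],"delta_rot": [0,0,0.0639],"jaw": 100},
    {"delta_pos": [0.4,0.933,0],"delta_rot": [0,0,0.0639],"jaw": 100},
    {"delta_pos": [0.473,1.0,0],"delta_rot": [0,0,0.0639],"jaw": 100},
    {"delta_pos": [0.473,1.0,0],"delta_rot": [0,0,0.0639],"jaw": 100},
  ],
)

```text
time_s: 2.28
eef_pos: [0.4712, 0.1791, 0.2506]
tcp_rot: [-0.547, 0.548, -0.447, 0.447]
contact_force: [0.7, -1.0, -0.2]
grip_width: 0.0851
```

```bash
python3 - <<'E'
from plan import *
d=grab('top','top1.png'); s=grab('scene','s1.png')
p,M,st=cur(); print(st['time_s'],p,M[:,1],'yaw z',np.degrees(np.arctan2(M[1,2],M[0,2])),st['joint_positions'].round(2),st['contact_force'].round(1))
a=cv2.resize(d['image'][160:255,95:229],(800,567),interpolation=cv2.INTER_CUBIC)
u,v=w2px(s,[.5,.2,.1]);u,v=int(u),int(v);print(u,v)
b=cv2.resize(s['image'][max(0,v-60):v+60,max(0,u-80):u+80],(640,480),interpolation=cv2.INTER_CUBIC)
cv2.imwrite('pics/s1c.png',b)
show([[.4715,.197,.25,11.5],[.4715,.197,.122,11.5]])
E
```

```text
2.375 [0.47081501 0.17838572 0.25073033] [-5.07725113e-04 -5.01293892e-04 -9.99999745e-01] yaw z 11.438205151855676 [ 0.12 -0.03  1.79 -0.    1.38 -0.08] [-0.8  0.5 -0.4]
197 159
[0.4715, 0.197, 0.25, 11.5] dp [0.005, 0.124, -0.005] rot [0.0002, -0.0002, 0.0003] rows>=0.3
[0.4715, 0.197, 0.122, 11.5] dp [0.0, 0.0, -0.853] rot [0.0, 0.0, 0.0] rows>=2.0
```

View pics/s1c.png

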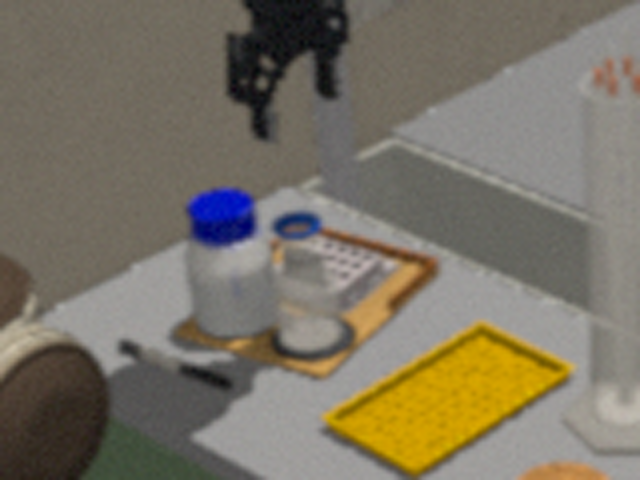

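The scene crop shows the gripper above the glass bottle. Its collar is at (297,224), the blue cap at (221,202), and the jaws are clear of both. I'll go down and grip.

Call:
step_arm(
  increments=[
    {"delta_pos": [0.005,0.124,0],"delta_rot": [0,0,0],"jaw": 100},
    {"delta_pos": [0.005,0.124,-0.3],"delta_rot": [0,0,0],"jaw": 100},
    {"delta_pos": [0.005,0.124,-0.6],"delta_rot": [0,0,0],"jaw": 100},
    {"delta_pos": [0.005,0.124,-0.85],"delta_rot": [0,0,0],"jaw": 100},
    {"delta_pos": [0.005,0.124,-0.85],"delta_rot": [0,0,0],"jaw": 100},
  ],
)

```text
time_s: 3.0
eef_pos: [0.469, 0.1979, 0.1206]
tcp_rot: [-0.546, 0.549, -0.449, 0.446]
contact_force: [-0.5, 0.3, -0.3]
grip_width: 0.0854
```

Call:
step_arm(
  increments=[
    {"delta_pos": [0,0,0],"jaw": 0},
    {"delta_pos": [0,0,0],"jaw": 0},
    {"delta_pos": [0,0,0],"jaw": 0},
    {"delta_pos": [0,0,0],"jaw": 0},
    {"delta_pos": [0,0,0],"jaw": 0},
  ],
)

```text
invalid input at $.increments[0]: expected keys delta_pos, delta_rot, jaw
```

```bash
python3 - <<'E'
from plan import *
p,M,st=cur(); print(st['time_s'],p,st['grip_width'],st['contact_force'].round(1))
s=grab('scene')
for n,u,v,z in (('collar',297,224,.134),('cap',221,202,.133),('trRL',482,322,.014),('trRR',572,370,.014),('trFL',327,421,.014),('trFR',415,474,.014)): print(n,px2w(s,117+(u+.5)/4-.5,99+(v+.5)/4-.5,z).round(4))
x,y=.4816+.052,.0261-.0018
show([[.4715,.197,.182,11.5],[.50,.11,.182,11.5],[x,y,.182,11.5],[x,y,.119,11.5]])
E
```

```text
3.0 [0.46899416 0.19789624 0.12057593] 0.08542192322328371 [-0.5  0.3 -0.3]
collar [0.4689 0.1997 0.134 ]
cap [0.4543 0.2868 0.133 ]
trRL [0.5838 0.0843 0.014 ]
trRR [ 0.5752 -0.0361  0.014 ]
trFL [0.3787 0.0851 0.014 ]
trFR [ 0.3713 -0.0307  0.014 ]
[0.4715, 0.197, 0.182, 11.5] dp [0.004, -0.008, 0.393] rot [0.0001, -0.0007, 0.0001] rows>=0.9
[0.5, 0.11, 0.182, 11.5] dp [0.19, -0.58, 0.0] rot [0.0, 0.0, 0.0] rows>=1.5
[0.5336, 0.024300000000000002, 0.182, 11.5] dp [0.224, -0.571, 0.0] rot [0.0, 0.0, 0.0] rows>=1.5
[0.5336, 0.024300000000000002, 0.119, 11.5] dp [0.0, 0.0, -0.42] rot [0.0, 0.0, 0.0] rows>=1.0
```

Call:
step_arm(
  increments=[
    {"delta_pos": [0,0,0],"delta_rot": [0,0,0],"jaw": 0},
    {"delta_pos": [0,0,0],"delta_rot": [0,0,0],"jaw": 0},
    {"delta_pos": [0,0,0],"delta_rot": [0,0,0],"jaw": 0},
    {"delta_pos": [0,0,0],"delta_rot": [0,0,0],"jaw": 0},
    {"delta_pos": [0,0,0],"delta_rot": [0,0,0],"jaw": 0},
  ],
  grip_force=50,
)

```text
time_s: 3.68
eef_pos: [0.4728, 0.1982, 0.1252]
tcp_rot: [0.548, -0.547, 0.447, -0.448]
contact_force: [-1.4, 0.4, 5.7]
grip_width: 0.0387
```

Call:
step_arm(
  increments=[
    {"delta_pos": [0,0,0],"delta_rot": [0,0,0],"jaw": 0},
    {"delta_pos": [0,0,0],"delta_rot": [0,0,0],"jaw": 0},
  ],
)

```text
time_s: 3.92
eef_pos: [0.4728, 0.1982, 0.1251]
tcp_rot: [0.548, -0.547, 0.447, -0.448]
contact_force: [-1.2, -0.7, 6.0]
grip_width: 0.0383
```

Call:
step_arm(
  increments=[
    {"delta_pos": [0,0,0.2],"delta_rot": [0,0,0],"jaw": 0},
    {"delta_pos": [0,0,0.4],"delta_rot": [0,0,0],"jaw": 0},
    {"delta_pos": [0,0,0.4],"delta_rot": [0,0,0],"jaw": 0},
    {"delta_pos": [0.1,-0.25,0.4],"delta_rot": [0,0,0],"jaw": 0},
    {"delta_pos": [0.19,-0.5,0.4],"delta_rot": [0,0,0],"jaw": 0},
  ],
)

```text
time_s: 4.55
eef_pos: [0.4995, 0.1224, 0.1816]
tcp_rot: [-0.547, 0.548, -0.448, 0.446]
contact_force: [0.1, -0.1, -2.3]
grip_width: 0.0385
```

Call:
step_arm(
  increments=[
    {"delta_pos": [0.1,-0.24,0],"delta_rot": [0,0,0],"jaw": 0},
    {"delta_pos": [0.19,-0.48,0],"delta_rot": [0,0,0],"jaw": 0},
    {"delta_pos": [0.19,-0.66,0],"delta_rot": [0,0,0],"jaw": 0},
    {"delta_pos": [0.19,-0.66,0],"delta_rot": [0,0,0],"jaw": 0},
    {"delta_pos": [0.19,-0.66,0],"delta_rot": [0,0,0],"jaw": 0},
  ],
)

```text
time_s: 5.18
eef_pos: [0.5279, 0.0246, 0.1821]
tcp_rot: [-0.547, 0.548, -0.448, 0.447]
contact_force: [0.1, 0.3, -2.9]
grip_width: 0.0387
```

```bash
python3 - <<'E'
from plan import *
p,M,st=cur(); print(st['time_s'],p,st['grip_width'],st['contact_force'].round(1))
show([[.530,.0245,.123,11.5],[.530,.0245,.119,11.5]])
E
```

```text
5.175 [0.5279219  0.02462703 0.18209962] 0.03868432413616103 [ 0.1  0.3 -2.9]
[0.53, 0.0245, 0.123, 11.5] dp [0.014, -0.001, -0.394] rot [-0.0003, -0.0006, 0.0] rows>=0.9
[0.53, 0.0245, 0.119, 11.5] dp [0.0, 0.0, -0.027] rot [0.0, 0.0, 0.0] rows>=0.1
```

Call:
step_arm(
  increments=[
    {"delta_pos": [0.014,0,-0.2],"delta_rot": [0,0,0],"jaw": 0},
    {"delta_pos": [0.014,0,-0.35],"delta_rot": [0,0,0],"jaw": 0},
    {"delta_pos": [0.014,0,-0.4],"delta_rot": [0,0,0],"jaw": 0},
    {"delta_pos": [0.014,0,-0.412],"delta_rot": [0,0,0],"jaw": 0},
    {"delta_pos": [0.014,0,-0.415],"delta_rot": [0,0,0],"jaw": 0},
  ],
)

```text
time_s: 5.8
eef_pos: [0.5315, 0.0242, 0.122]
tcp_rot: [0.548, -0.547, 0.447, -0.448]
contact_force: [-0.6, -0.2, -1.9]
grip_width: 0.0387
```

Call:
step_arm(
  increments=[
    {"delta_pos": [0,0,-0.007],"delta_rot": [0,0,0],"jaw": 0},
    {"delta_pos": [0,0,-0.007],"delta_rot": [0,0,0],"jaw": 0},
  ],
)

```text
time_s: 6.05
eef_pos: [0.5311, 0.024, 0.1205]
tcp_rot: [0.548, -0.547, 0.447, -0.448]
contact_force: [-0.4, -0.0, -2.2]
grip_width: 0.0386
```

Call:
step_arm(
  increments=[
    {"delta_pos": [0,0,-0.007],"delta_rot": [0,0,0],"jaw": 60},
    {"delta_pos": [0,0,-0.007],"delta_rot": [0,0,0],"jaw": 80},
    {"delta_pos": [0,0,-0.007],"delta_rot": [0,0,0],"jaw": 100},
    {"delta_pos": [0,0,-0.007],"delta_rot": [0,0,0],"jaw": 100},
  ],
)

```text
time_s: 6.55
eef_pos: [0.5309, 0.024, 0.1192]
tcp_rot: [0.548, -0.548, 0.447, -0.447]
contact_force: [-0.1, 0.1, -0.2]
grip_width: 0.0856
```

Call:
step_arm(
  increments=[
    {"delta_pos": [0,0,0.4],"delta_rot": [0,0,0],"jaw": 100},
    {"delta_pos": [0,0,0.6],"delta_rot": [0,0,0],"jaw": 100},
    {"delta_pos": [0,0,0.6],"delta_rot": [0,0,0],"jaw": 100},
  ],
)

```text
time_s: 6.92
eef_pos: [0.5328, 0.0237, 0.2123]
tcp_rot: [0.549, -0.546, 0.445, -0.449]
contact_force: [0.3, 0.1, 1.2]
grip_width: 0.085
```

```bash
python3 - <<'E'
from plan import *
p,M,st=cur(); print(st['time_s'],p,st['grip_width'],st['contact_force'].round(1))
show([[.48,.16,.205,11.5],[.4538,.2815,.205,11.5],[.4538,.2815,.124,11.5]])
E
```

```text
6.925 [0.53275573 0.0236685  0.21225982] 0.08499882576897871 [0.3 0.1 1.2]
[0.48, 0.16, 0.205, 11.5] dp [-0.352, 0.909, -0.048] rot [0.0004, 0.0021, -0.0] rows>=2.3
[0.4538, 0.2815, 0.205, 11.5] dp [-0.175, 0.81, 0.0] rot [0.0, 0.0, 0.0] rows>=2.0
[0.4538, 0.2815, 0.124, 11.5] dp [0.0, 0.0, -0.54] rot [0.0, 0.0, 0.0] rows>=1.3
```

Call:
step_arm(
  increments=[
    {"delta_pos": [-0.352,0.909,0],"delta_rot": [0,0,0],"jaw": 100},
    {"delta_pos": [-0.352,0.909,0],"delta_rot": [0,0,0],"jaw": 100},
    {"delta_pos": [-0.352,0.909,0],"delta_rot": [0,0,0],"jaw": 100},
  ],
)

```text
time_s: 7.3
eef_pos: [0.4756, 0.1628, 0.2072]
tcp_rot: [-0.548, 0.549, -0.448, 0.446]
contact_force: [0.3, -0.4, 0.2]
grip_width: 0.0854
```

Call:
step_arm(
  increments=[
    {"delta_pos": [-0.166,0.81,0],"delta_rot": [0,0,0],"jaw": 100},
    {"delta_pos": [-0.166,0.81,0],"delta_rot": [0,0,0],"jaw": 100},
    {"delta_pos": [-0.166,0.81,0],"delta_rot": [0,0,0],"jaw": 100},
    {"delta_pos": [-0.166,0.81,0],"delta_rot": [0,0,0],"jaw": 100},
  ],
)

```text
time_s: 7.8
eef_pos: [0.4525, 0.2814, 0.2077]
tcp_rot: [-0.547, 0.549, -0.447, 0.447]
contact_force: [0.8, -0.0, -0.7]
grip_width: 0.0855
```

Call:
step_arm(
  increments=[
    {"delta_pos": [0,0,-0.2],"delta_rot": [0,0,0],"jaw": 100},
    {"delta_pos": [0,0,-0.4],"delta_rot": [0,0,0],"jaw": 100},
    {"delta_pos": [0,0,-0.56],"delta_rot": [0,0,0],"jaw": 100},
    {"delta_pos": [0,0,-0.56],"delta_rot": [0,0,0],"jaw": 100},
    {"delta_pos": [0,0,-0.56],"delta_rot": [0,0,0],"jaw": 100},
  ],
)

```text
time_s: 8.43
eef_pos: [0.454, 0.2812, 0.1258]
tcp_rot: [0.548, -0.547, 0.448, -0.448]
contact_force: [-0.9, -0.2, 0.5]
grip_width: 0.0855
```

Call:
step_arm(
  increments=[
    {"delta_pos": [0,0,0],"delta_rot": [0,0,0],"jaw": 0},
    {"delta_pos": [0,0,0],"delta_rot": [0,0,0],"jaw": 0},
    {"delta_pos": [0,0,0],"delta_rot": [0,0,0],"jaw": 0},
    {"delta_pos": [0,0,0],"delta_rot": [0,0,0],"jaw": 0},
    {"delta_pos": [0,0,0],"delta_rot": [0,0,0],"jaw": 0},
  ],
)

```text
time_s: 9.05
eef_pos: [0.4543, 0.2822, 0.1267]
tcp_rot: [0.548, -0.547, 0.447, -0.448]
contact_force: [1.2, 0.4, 5.9]
grip_width: 0.0608
```

```bash
python3 - <<'E'
from plan import *
p,M,st=cur(); print(st['time_s'],p,st['grip_width'],st['contact_force'].round(1))
x,y=.480-.050,.026+.0017
show([[p[0],p[1],.185,11.5],[.442,.15,.185,11.5],[x,y,.185,11.5],[x,y,p[2]-.005,11.5]])
E
```

```text
9.05 [0.45428608 0.28224841 0.12674085] 0.06080163778617845 [1.2 0.4 5.9]
[np.float64(0.45428607882361804), np.float64(0.28224841431849673), 0.185, 11.5] dp [0.0, 0.0, 0.388] rot [-0.0003, 0.0009, -0.0] rows>=0.9
[0.442, 0.15, 0.185, 11.5] dp [-0.082, -0.882, 0.0] rot [0.0, 0.0, 0.0] rows>=2.1
[0.43, 0.0277, 0.185, 11.5] dp [-0.08, -0.815, 0.0] rot [0.0, 0.0, 0.0] rows>=2.0
[0.43, 0.0277, np.float64(0.12174084666090484), 11.5] dp [0.0, 0.0, -0.422] rot [0.0, 0.0, 0.0] rows>=1.0
```

Call:
step_arm(
  increments=[
    {"delta_pos": [0,0,0.2],"delta_rot": [0,0,0],"jaw": 0},
    {"delta_pos": [0,0,0.4],"delta_rot": [0,0,0],"jaw": 0},
    {"delta_pos": [-0.02,-0.25,0.4],"delta_rot": [0,0,0],"jaw": 0},
    {"delta_pos": [-0.05,-0.5,0.4],"delta_rot": [0,0,0],"jaw": 0},
    {"delta_pos": [-0.08,-0.75,0.4],"delta_rot": [0,0,0],"jaw": 0},
  ],
)

```text
time_s: 9.68
eef_pos: [0.4403, 0.1684, 0.1845]
tcp_rot: [-0.547, 0.548, -0.447, 0.447]
contact_force: [0.3, 0.0, -3.0]
grip_width: 0.0598
```

Call:
step_arm(
  increments=[
    {"delta_pos": [-0.02,-0.25,0],"delta_rot": [0,0,0],"jaw": 0},
    {"delta_pos": [-0.05,-0.5,0],"delta_rot": [0,0,0],"jaw": 0},
    {"delta_pos": [-0.08,-0.75,0],"delta_rot": [0,0,0],"jaw": 0},
    {"delta_pos": [-0.082,-0.947,0],"delta_rot": [0,0,0],"jaw": 0},
    {"delta_pos": [-0.082,-0.947,0],"delta_rot": [0,0,0],"jaw": 0},
  ],
)

```text
time_s: 10.3
eef_pos: [0.4285, 0.026, 0.1847]
tcp_rot: [-0.547, 0.547, -0.448, 0.448]
contact_force: [-0.7, 0.6, -2.2]
grip_width: 0.0603
```

Call:
step_arm(
  increments=[
    {"delta_pos": [0,0,0],"delta_rot": [0,0,0],"jaw": 0},
    {"delta_pos": [0,0,-0.2],"delta_rot": [0,0,0],"jaw": 0},
    {"delta_pos": [0,0,-0.36],"delta_rot": [0,0,0],"jaw": 0},
    {"delta_pos": [0,0,-0.42],"delta_rot": [0,0,0],"jaw": 0},
    {"delta_pos": [0,0,-0.43],"delta_rot": [0,0,0],"jaw": 0},
  ],
)

```text
time_s: 10.92
eef_pos: [0.4288, 0.0279, 0.1218]
tcp_rot: [-0.548, 0.548, -0.447, 0.446]
contact_force: [-7.8, -0.1, 13.8]
grip_width: 0.0603
```

```bash
python3 - <<'E'
from plan import *
p,M,st=cur(); print(st['time_s'],p,st['grip_width'],st['contact_force'].round(1))
E
```

```text
10.925 [0.42877116 0.02793646 0.12184962] 0.06027096989833996 [-7.8 -0.1 13.8]
```

Call:
step_arm(
  increments=[
    {"delta_pos": [0,0,0.01],"delta_rot": [0,0,0],"jaw": 0},
    {"delta_pos": [0,0,0.01],"delta_rot": [0,0,0],"jaw": 80},
    {"delta_pos": [0,0,0.01],"delta_rot": [0,0,0],"jaw": 100},
    {"delta_pos": [0,0,0.01],"delta_rot": [0,0,0],"jaw": 100},
  ],
)

```text
time_s: 11.42
eef_pos: [0.429, 0.0273, 0.1222]
tcp_rot: [0.548, -0.547, 0.447, -0.448]
contact_force: [0.2, -0.3, -0.4]
grip_width: 0.0855
```

Call:
step_arm(
  increments=[
    {"delta_pos": [0,0,0.3],"delta_rot": [0,0,0],"jaw": 100},
    {"delta_pos": [0,0,0.6],"delta_rot": [0,0,0],"jaw": 100},
    {"delta_pos": [0,0,0.9],"delta_rot": [0,0,0],"jaw": 100},
    {"delta_pos": [0,0,0.9],"delta_rot": [0,0,0],"jaw": 100},
  ],
)

```text
time_s: 11.92
eef_pos: [0.4311, 0.0268, 0.2612]
tcp_rot: [0.549, -0.546, 0.445, -0.45]
contact_force: [0.1, -0.1, -0.0]
grip_width: 0.0855
```

```bash
python3 - <<'E'
from plan import *
p,M,st=cur(); print(st['time_s'],p,st['grip_width'],st['contact_force'].round(1))
show([[.40,-.11,.255,-5],[.43,-.25,.255,-20],[.485,-.385,.255,-32]])
E
```

```text
11.925 [0.43111759 0.02681434 0.26120395] 0.0854725944193696 [ 0.1 -0.1 -0. ]
[0.4, -0.11, 0.255, -5] dp [-0.207, -0.912, -0.041] rot [0.001, 0.0026, -0.0917] rows>=2.2
[0.43, -0.25, 0.255, -20] dp [0.2, -0.933, 0.0] rot [0.0, 0.0, -0.0833] rows>=2.3
[0.485, -0.385, 0.255, -32] dp [0.367, -0.9, 0.0] rot [0.0, 0.0, -0.0667] rows>=2.3
```

Call:
step_arm(
  increments=[
    {"delta_pos": [-0.207,-0.912,0],"delta_rot": [0,0,-0.0917],"jaw": 100},
    {"delta_pos": [-0.207,-0.912,0],"delta_rot": [0,0,-0.0917],"jaw": 100},
    {"delta_pos": [-0.207,-0.912,0],"delta_rot": [0,0,-0.0917],"jaw": 100},
  ],
)

```text
time_s: 12.3
eef_pos: [0.3966, -0.1118, 0.2559]
tcp_rot: [0.476, -0.477, 0.523, -0.522]
contact_force: [0.3, 0.6, -0.5]
grip_width: 0.0853
```

Call:
step_arm(
  increments=[
    {"delta_pos": [-0.1,-0.75,0],"delta_rot": [0,0,-0.15],"jaw": 100},
    {"delta_pos": [-0.1,-0.75,0],"delta_rot": [0,0,-0.15],"jaw": 100},
    {"delta_pos": [-0.1,-0.75,0],"delta_rot": [0,0,-0.15],"jaw": 100},
    {"delta_pos": [-0.1,-0.75,0],"delta_rot": [0,0,-0.15],"jaw": 100},
  ],
)

```text
time_s: 12.8
eef_pos: [0.3826, -0.2215, 0.256]
tcp_rot: [0.343, -0.343, 0.619, -0.617]
contact_force: [-0.0, 0.6, -0.4]
grip_width: 0.0853
```

```bash
python3 - <<'E'
from plan import *
d=grab('top','t2.png'); s=grab('scene','s2.png')
p,M,st=cur(); print(st['time_s'],p,'yaw z',np.degrees(np.arctan2(M[1,2],M[0,2])),st['joint_positions'].round(2))
def crop(d,c,w,h):
    u,v=w2px(d,c); u0,v0=int(u-w/2),int(v-h/2); print('crop origin',u0,v0)
    M=np.float32([[5,0,-5*u0+2],[0,5,-5*v0+2]]); return cv2.warpAffine(d['image'],M,(w*5,h*5),flags=cv2.INTER_CUBIC)
a=crop(d,[.48,-.39,.06],80,80); b=crop(s,[.48,-.39,.08],80,80)
cv2.imwrite('pics/c3.png',np.hstack([a,b]))
E
```

```text
12.9 [ 0.3828537  -0.22107731  0.25636731] yaw z -31.818911283870975 [-0.8  -0.21  1.94  0.    1.41 -0.24]
crop origin 293 167
crop origin 285 187
```

View pics/c3.png

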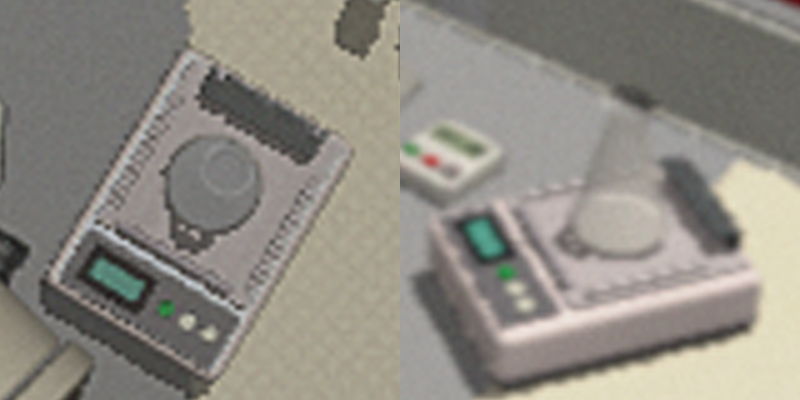

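The left panel (top view) has the flask mouth at (228,168) and its foot at (213,187). The right panel (scene view) has the mouth at (635,94) and the foot at (620,226). The dark lip bar is at the rear in both.

```bash
python3 - <<'E'
from plan import *
d=grab('top'); s=grab('scene')
T=lambda u,v,z:px2w(d,293+(u-2)/5,167+(v-2)/5,z)[:2].round(4)
S=lambda u,v,z:px2w(s,285+(u-402)/5,187+(v-2)/5,z)[:2].round(4)
print('mouth',T(228,168,.154),S(635,94,.154),'foot',T(213,187,.06),S(620,226,.054))
c=np.array([.4743,-.389]);R2=lambda p:(np.array([[np.cos(-.5585),np.sin(-.5585)],[-np.sin(-.5585),np.cos(-.5585)]])@(p-c)).round(4)
for n,a in dict(lRL=T(210,67,.07),lRR=T(330,133,.07),lFR=T(310,165,.07),lFL=T(200,103,.07),
 SlRL=S(685,158,.07),SlFL=S(666,170,.07),SlFR=S(727,249,.07),SlRR=S(741,237,.07),
 mRL=T(187,50,.05),mRR=T(352,152,.05),mFL=T(45,278,.05),mFR=T(213,377,.05),
 SFL=S(432,207,.05),SFR=S(500,352,.05),SRR=S(760,282,.05),ridTL=T(93,228,.06),ridTR=T(243,303,.06)).items(): print(n,a,R2(a))
E
```

```text
mouth [ 0.4934 -0.3964] [ 0.5002 -0.392 ] foot [ 0.49   -0.3966] [ 0.4933 -0.3929]
lRL [ 0.5657 -0.3958] [0.0811 0.0427]
lRR [ 0.5221 -0.4705] [ 0.0837 -0.0438]
lFR [ 0.502  -0.4573] [ 0.0597 -0.0432]
lFL [ 0.5429 -0.3888] [0.0581 0.0365]
SlRL [ 0.5603 -0.3978] [0.0776 0.0381]
SlFL [ 0.5421 -0.3949] [0.0606 0.0309]
SlFR [ 0.4986 -0.4672] [ 0.062  -0.0534]
SlRR [ 0.5139 -0.4679] [ 0.0754 -0.0459]
mRL [ 0.5797 -0.3834] [0.0864 0.0606]
mRR [ 0.5116 -0.4872] [ 0.0837 -0.0635]
mFL [ 0.4345 -0.2887] [-0.0869  0.064 ]
mFR [ 0.3694 -0.3943] [-0.0862 -0.0601]
SFL [ 0.4387 -0.2843] [-0.0857  0.0699]
SFR [ 0.3541 -0.3992] [-0.0965 -0.0723]
SRR [ 0.5055 -0.4888] [ 0.0793 -0.0681]
ridTL [ 0.4653 -0.3197] [-0.0444  0.054 ]
ridTR [ 0.4158 -0.4136] [-0.0366 -0.0519]
```

Call:
step_arm(
  increments=[
    {"delta_pos": [0.5,-0.8,0],"delta_rot": [0,0,0],"jaw": 100},
    {"delta_pos": [0.5,-0.8,0],"delta_rot": [0,0,0],"jaw": 100},
    {"delta_pos": [0.5,-0.8,0],"delta_rot": [0,0,0],"jaw": 100},
  ],
)

```text
time_s: 13.38
eef_pos: [0.4589, -0.3437, 0.2557]
tcp_rot: [0.343, -0.343, 0.619, -0.618]
contact_force: [-0.5, 1.0, -0.1]
grip_width: 0.0855
```

Call:
step_arm(
  increments=[
    {"delta_pos": [0.237,-0.366,0],"delta_rot": [0,0,0],"jaw": 100},
    {"delta_pos": [0.237,-0.366,0],"delta_rot": [0,0,0],"jaw": 100},
    {"delta_pos": [0.237,-0.366,-0.3],"delta_rot": [0,0,0],"jaw": 100},
    {"delta_pos": [0.237,-0.366,-0.6],"delta_rot": [0,0,0],"jaw": 100},
    {"delta_pos": [0.237,-0.366,-0.6],"delta_rot": [0,0,0],"jaw": 100},
  ],
)

```text
time_s: 14.0
eef_pos: [0.4916, -0.3936, 0.1632]
tcp_rot: [0.343, -0.344, 0.621, -0.615]
contact_force: [-0.3, -0.4, 0.6]
grip_width: 0.0854
```

```bash
python3 - <<'E'
from plan import *
s=grab('scene','s3.png')
p,M,st=cur(); print(st['time_s'],p,'yaw z',np.degrees(np.arctan2(M[1,2],M[0,2])),st['joint_positions'].round(2))
u,v=w2px(s,[.49,-.396,.14]);u,v=int(u),int(v);print(u,v)
cv2.imwrite('pics/c4.png',cv2.resize(s['image'][v-50:v+60,u-60:u+60],None,fx=5,fy=5,interpolation=cv2.INTER_CUBIC))
show([[.4935,-.396,.146,-32]])
E
```

```text
14.05 [ 0.49288642 -0.3953246   0.16650394] yaw z -31.92332737831331 [-0.87  0.37  1.5   0.    1.27 -0.31]
330 211
[0.4935, -0.396, 0.146, -32] dp [0.004, -0.005, -0.137] rot [-0.0007, -0.0006, -0.0004] rows>=0.3
```

View pics/c4.png

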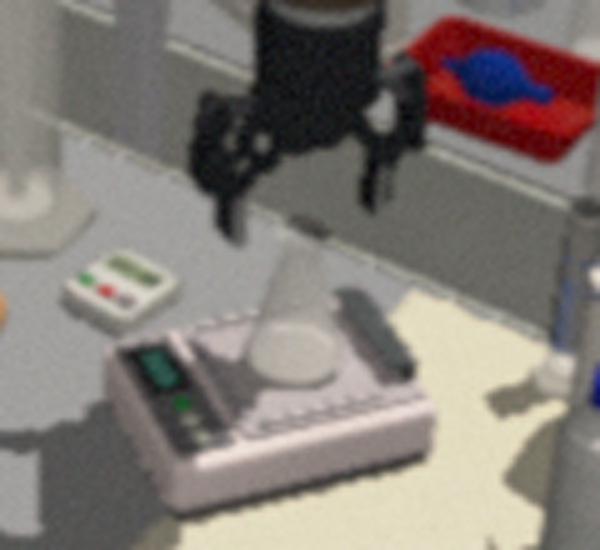

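The crop shows the jaws straddling the flask's mouth at (305,228) and centred on it. I'll lower and grip.

Call:
step_arm(
  increments=[
    {"delta_pos": [0.004,-0.004,-0.08],"delta_rot": [0,0,0],"jaw": 100},
    {"delta_pos": [0.004,-0.004,-0.137],"delta_rot": [0,0,0],"jaw": 100},
    {"delta_pos": [0.004,-0.004,-0.137],"delta_rot": [0,0,0],"jaw": 60},
    {"delta_pos": [0.004,-0.004,-0.137],"delta_rot": [0,0,0],"jaw": 45},
    {"delta_pos": [0.004,-0.004,-0.137],"delta_rot": [0,0,0],"jaw": 0},
  ],
  grip_force=35,
)

```text
time_s: 14.68
eef_pos: [0.4941, -0.3977, 0.1469]
tcp_rot: [-0.343, 0.343, -0.618, 0.619]
contact_force: [-0.4, 1.3, -0.1]
grip_width: 0.0323
```

Call:
step_arm(
  increments=[
    {"delta_pos": [0,0,0],"delta_rot": [0,0,0],"jaw": 0},
    {"delta_pos": [0,0,0],"delta_rot": [0,0,0],"jaw": 0},
    {"delta_pos": [0,0,0],"delta_rot": [0,0,0],"jaw": 0},
    {"delta_pos": [0,0,0],"delta_rot": [0,0,0],"jaw": 0},
  ],
)

```text
time_s: 15.18
eef_pos: [0.494, -0.3977, 0.147]
tcp_rot: [-0.343, 0.343, -0.618, 0.619]
contact_force: [-1.6, 2.6, 6.3]
grip_width: 0.0298
```

```bash
python3 - <<'E'
from plan import *
p,M,st=cur(); print(st['time_s'],p,st['grip_width'],st['contact_force'].round(1))
zt=p[2]-.054+.008
show([[p[0],p[1],p[2]+.08,-32],[.455,-.28,p[2]+.08,-32],[.4364,-.1468,p[2]+.08,-32],[.4364,-.1468,zt+.001,-32]])
E
```

```text
15.175 [ 0.49399923 -0.39767167  0.14700052] 0.029794094648537262 [-1.6  2.6  6.3]
[np.float64(0.49399923151200714), np.float64(-0.39767167363750777), np.float64(0.22700052066910137), -32] dp [0.0, 0.0, 0.533] rot [0.0002, 0.0001, -0.0] rows>=1.3
[0.455, -0.28, np.float64(0.22700052066910137), -32] dp [-0.26, 0.784, 0.0] rot [0.0, 0.0, 0.0] rows>=2.0
[0.4364, -0.1468, np.float64(0.22700052066910137), -32] dp [-0.124, 0.888, 0.0] rot [0.0, 0.0, 0.0] rows>=2.2
[0.4364, -0.1468, np.float64(0.1020005206691014), -32] dp [0.0, 0.0, -0.833] rot [0.0, 0.0, 0.0] rows>=2.0
```

Call:
step_arm(
  increments=[
    {"delta_pos": [0,0,0.2],"delta_rot": [0,0,0],"jaw": 0},
    {"delta_pos": [0,0,0.4],"delta_rot": [0,0,0],"jaw": 0},
    {"delta_pos": [-0.03,0.1,0.53],"delta_rot": [0,0,0],"jaw": 0},
    {"delta_pos": [-0.13,0.4,0.53],"delta_rot": [0,0,0],"jaw": 0},
    {"delta_pos": [-0.23,0.7,0.53],"delta_rot": [0,0,0],"jaw": 0},
  ],
)

```text
time_s: 15.8
eef_pos: [0.459, -0.2914, 0.2254]
tcp_rot: [0.343, -0.342, 0.619, -0.618]
contact_force: [1.0, 0.1, -0.3]
grip_width: 0.0295
```

Call:
step_arm(
  increments=[
    {"delta_pos": [-0.04,0.3,0],"delta_rot": [0,0,0],"jaw": 0},
    {"delta_pos": [-0.09,0.6,0],"delta_rot": [0,0,0],"jaw": 0},
    {"delta_pos": [-0.13,0.85,0],"delta_rot": [0,0,0],"jaw": 0},
    {"delta_pos": [-0.15,0.972,0],"delta_rot": [0,0,0],"jaw": 0},
    {"delta_pos": [-0.15,0.972,0],"delta_rot": [0,0,0],"jaw": 0},
  ],
)

```text
time_s: 16.42
eef_pos: [0.4369, -0.1462, 0.2257]
tcp_rot: [-0.343, 0.343, -0.618, 0.618]
contact_force: [1.1, 0.3, -1.1]
grip_width: 0.0298
```

Call:
step_arm(
  increments=[
    {"delta_pos": [0,0,0],"delta_rot": [0,0,0],"jaw": 0},
    {"delta_pos": [0,0,-0.3],"delta_rot": [0,0,0],"jaw": 0},
    {"delta_pos": [0,0,-0.6],"delta_rot": [0,0,0],"jaw": 0},
    {"delta_pos": [0,0,-0.75],"delta_rot": [0,0,0],"jaw": 0},
    {"delta_pos": [0,0,-0.78],"delta_rot": [0,0,0],"jaw": 0},
  ],
)

```text
time_s: 17.05
eef_pos: [0.4359, -0.147, 0.1073]
tcp_rot: [0.342, -0.343, 0.62, -0.618]
contact_force: [-0.3, 0.1, -0.5]
grip_width: 0.0296
```

```bash
python3 - <<'E'
from plan import *
p,M,st=cur(); print(st['time_s'],p,st['grip_width'],st['contact_force'].round(1))
show([[.4364,-.1468,.1015,-32]])
s=grab('scene','s5.png')
u,v=w2px(s,[.4364,-.1468,.06]);u,v=int(u),int(v);print(u,v)
cv2.imwrite('pics/c5.png',cv2.resize(s['image'][v-50:v+50,u-60:u+60],None,fx=5,fy=5,interpolation=cv2.INTER_CUBIC))
E
```

```text
17.05 [ 0.43593505 -0.14702969  0.10725193] 0.029637123654420783 [-0.3  0.1 -0.5]
[0.4364, -0.1468, 0.1015, -32] dp [0.003, 0.002, -0.038] rot [-0.0006, -0.001, 0.0005] rows>=0.1
257 210
```

View pics/c5.png

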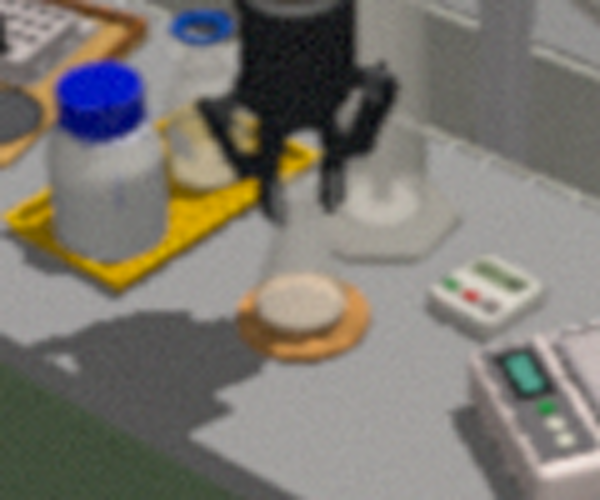

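The crop shows the flask foot (300,302) over the cork mat and both bottles upright in the tray. I'll lower the last few millimetres and release.

Call:
step_arm(
  increments=[
    {"delta_pos": [0,0,-0.015],"delta_rot": [0,0,0],"jaw": 0},
    {"delta_pos": [0,0,-0.03],"delta_rot": [0,0,0],"jaw": 0},
    {"delta_pos": [0,0,-0.038],"delta_rot": [0,0,0],"jaw": 0},
    {"delta_pos": [0,0,-0.038],"delta_rot": [0,0,0],"jaw": 0},
  ],
)

```text
time_s: 17.6
eef_pos: [0.437, -0.1467, 0.1035]
tcp_rot: [-0.343, 0.343, -0.618, 0.619]
contact_force: [0.7, -0.2, -0.7]
grip_width: 0.0297
```

```bash
python3 - <<'E'
from plan import *
p,M,st=cur(); print(st['time_s'],p,st['grip_width'],st['contact_force'].round(1))
E
```

```text
17.6 [ 0.43701609 -0.14674908  0.10348025] 0.029656327696638972 [ 0.7 -0.2 -0.7]
```

Call:
step_arm(
  increments=[
    {"delta_pos": [0,0,-0.017],"delta_rot": [0,0,0],"jaw": 0},
    {"delta_pos": [0,0,-0.017],"delta_rot": [0,0,0],"jaw": 0},
    {"delta_pos": [0,0,-0.017],"delta_rot": [0,0,0],"jaw": 60},
    {"delta_pos": [0,0,-0.017],"delta_rot": [0,0,0],"jaw": 100},
    {"delta_pos": [0,0,-0.017],"delta_rot": [0,0,0],"jaw": 100},
  ],
)

```text
time_s: 18.23
eef_pos: [0.4368, -0.1467, 0.1006]
tcp_rot: [0.343, -0.343, 0.619, -0.618]
contact_force: [-1.1, -0.5, -0.1]
grip_width: 0.0819
```

Call:
step_arm(
  increments=[
    {"delta_pos": [0,0,0.3],"delta_rot": [0,0,0],"jaw": 100},
    {"delta_pos": [0,0,0.7],"delta_rot": [0,0,0],"jaw": 100},
    {"delta_pos": [0,0,1.0],"delta_rot": [0,0,0],"jaw": 100},
    {"delta_pos": [0,0,1.0],"delta_rot": [0,0,0],"jaw": 100},
  ],
)

```text
time_s: 18.73
eef_pos: [0.439, -0.148, 0.2551]
tcp_rot: [-0.344, 0.341, -0.616, 0.621]
contact_force: [-0.2, 0.0, -1.3]
grip_width: 0.0854
```

```bash
python3 - <<'E'
from plan import *
p,M,st=cur(); print(st['time_s'],p,st['grip_width'],st['contact_force'].round(1))
show([[.40,-.01,.25,-15],[.44,.13,.25,0],[.49,.2436,.25,11.5]])
E
```

```text
18.725 [ 0.43897086 -0.14802052  0.25514661] 0.0853622277382273 [-0.2  0.  -1.3]
[0.4, -0.01, 0.25, -15] dp [-0.26, 0.92, -0.034] rot [0.0012, 0.0026, 0.0944] rows>=2.3
[0.44, 0.13, 0.25, 0] dp [0.267, 0.933, 0.0] rot [0.0, 0.0, 0.0833] rows>=2.3
[0.49, 0.2436, 0.25, 11.5] dp [0.333, 0.757, 0.0] rot [0.0, 0.0, 0.0639] rows>=2.0
```

Call:
step_arm(
  increments=[
    {"delta_pos": [-0.245,0.92,0],"delta_rot": [0,0,0.0944],"jaw": 100},
    {"delta_pos": [-0.245,0.92,0],"delta_rot": [0,0,0.0944],"jaw": 100},
    {"delta_pos": [-0.245,0.92,0],"delta_rot": [0,0,0.0944],"jaw": 100},
    {"delta_pos": [-0.245,0.92,0],"delta_rot": [0,0,0.0944],"jaw": 100},
  ],
)

```text
time_s: 19.23
eef_pos: [0.3994, -0.0077, 0.2495]
tcp_rot: [0.431, -0.431, 0.561, -0.56]
contact_force: [0.2, -0.4, -0.4]
grip_width: 0.0849
```

```bash
cat >> h.py <<'E'
def crop(d,c,w,h,k=5):
    u,v=w2px(d,c); u0,v0=int(u-w/2),int(v-h/2); print('crop origin',u0,v0)
    M=np.float32([[k,0,-k*u0+(k-1)/2],[0,k,-k*v0+(k-1)/2]]); return cv2.warpAffine(d['image'],M,(w*k,h*k),flags=cv2.INTER_CUBIC)
E
python3 - <<'E'
from plan import *
d=grab('top','t6.png'); s=grab('scene','s6.png')
p,M,st=cur(); print(st['time_s'],p)
cv2.imwrite('pics/c6.png',np.hstack([crop(d,[.52,.25,.02],75,80),crop(s,[.52,.25,.02],75,80)]))
E
```

```text
19.325 [ 0.40004201 -0.0091435   0.24999856]
crop origin 99 159
crop origin 157 130
```

View pics/c6.png

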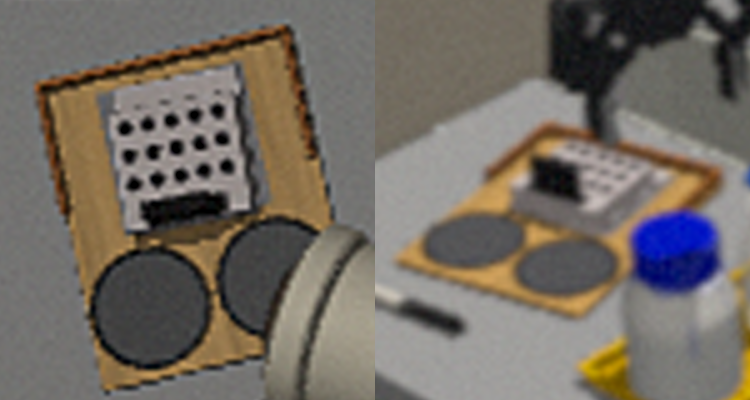

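The left panel shows the block handle at (184,209) and the now-empty left pad centred at (151,308). The right panel shows the pads at (474,241) and (567,266), with the handle top edge near (556,166).

```bash
python3 - <<'E'
from plan import *
d=grab('top'); s=grab('scene')
T=lambda u,v,z:px2w(d,99+(u-2)/5,159+(v-2)/5,z)[:2].round(4)
S=lambda u,v,z:px2w(s,157+(u-377)/5,130+(v-2)/5,z)[:2].round(4)
print('padL',T(151,308,.008),S(474,241,.008),'padR',S(567,266,.008))
print('handle',T(184,209,.060),T(142,217,.06),T(227,201,.06),'S',S(556,166,.062))
print('tongue',T(113,85,.013),T(232,66,.013),'bodyR',T(112,112,.033),T(237,94,.033))
show([[.44,.13,.25,0],[.514,.243,.25,11.5],[.514,.243,.075,11.5],[.514,.243,.056,11.5]])
E
```

```text
padL [0.454  0.2808] [0.4517 0.2831] padR [0.4719 0.2005]
handle [0.5142 0.2434] [0.5096 0.2705] [0.5188 0.2156] S [0.5107 0.2449]
tongue [0.6026 0.3055] [0.6137 0.226 ] bodyR [0.5817 0.2993] [0.5919 0.217 ]
[0.44, 0.13, 0.25, 0] dp [0.265, 0.93, -0.002] rot [0.0, -0.0002, 0.0838] rows>=2.3
[0.514, 0.243, 0.25, 11.5] dp [0.493, 0.753, 0.0] rot [0.0, 0.0, 0.0639] rows>=2.2
[0.514, 0.243, 0.075, 11.5] dp [0.0, 0.0, -1.167] rot [0.0, 0.0, 0.0] rows>=2.8
[0.514, 0.243, 0.056, 11.5] dp [0.0, 0.0, -0.127] rot [0.0, 0.0, 0.0] rows>=0.3
```

Call:
step_arm(
  increments=[
    {"delta_pos": [0.265,0.93,0],"delta_rot": [0,0,0.0838],"jaw": 100},
    {"delta_pos": [0.265,0.93,0],"delta_rot": [0,0,0.0838],"jaw": 100},
    {"delta_pos": [0.265,0.93,0],"delta_rot": [0,0,0.0838],"jaw": 100},
  ],
)

```text
time_s: 19.8
eef_pos: [0.4406, 0.1326, 0.2503]
tcp_rot: [-0.501, 0.501, -0.499, 0.499]
contact_force: [-0.3, -0.7, -0.2]
grip_width: 0.0851
```

Call:
step_arm(
  increments=[
    {"delta_pos": [0.493,0.753,0],"delta_rot": [0,0,0.053],"jaw": 100},
    {"delta_pos": [0.493,0.753,0],"delta_rot": [0,0,0.053],"jaw": 100},
    {"delta_pos": [0.493,0.753,0],"delta_rot": [0,0,0.053],"jaw": 100},
    {"delta_pos": [0.493,0.753,-0.4],"delta_rot": [0,0,0.053],"jaw": 100},
    {"delta_pos": [0.493,0.753,-0.8],"delta_rot": [0,0,0.053],"jaw": 100},
  ],
)

```text
time_s: 20.42
eef_pos: [0.5149, 0.2426, 0.1298]
tcp_rot: [0.54, -0.539, 0.456, -0.457]
contact_force: [0.6, 1.0, 0.2]
grip_width: 0.0854
```

Call:
step_arm(
  increments=[
    {"delta_pos": [0,0,-0.2],"delta_rot": [0,0,0],"jaw": 100},
    {"delta_pos": [0,0,-0.4],"delta_rot": [0,0,0],"jaw": 100},
    {"delta_pos": [0,0,-0.4],"delta_rot": [0,0,0],"jaw": 100},
  ],
)

```text
time_s: 20.8
eef_pos: [0.5119, 0.2419, 0.0681]
tcp_rot: [-0.538, 0.542, -0.458, 0.456]
contact_force: [0.6, -0.6, 0.3]
grip_width: 0.0852
```

```bash
python3 - <<'E'
from plan import *
p,M,st=cur(); print(st['time_s'],p,'yaw z',np.degrees(np.arctan2(M[1,2],M[0,2])),st['joint_positions'].round(2),st['contact_force'].round(1))
show([[.514,.243,.056,9.5]])
E
```

```text
20.8 [0.51189798 0.24190369 0.06814611] yaw z 9.5144036287348 [ 0.23  0.35  1.75 -0.    1.05  0.06] [ 0.6 -0.6  0.3]
[0.514, 0.243, 0.056, 9.5] dp [0.014, 0.007, -0.081] rot [0.0005, -0.0019, -0.0001] rows>=0.2
```

Call:
step_arm(
  increments=[
    {"delta_pos": [0,0,-0.05],"delta_rot": [0,0,0],"jaw": 100},
    {"delta_pos": [0,0,-0.093],"delta_rot": [0,0,0],"jaw": 60},
    {"delta_pos": [0,0,-0.093],"delta_rot": [0,0,0],"jaw": 30},
    {"delta_pos": [0,0,-0.093],"delta_rot": [0,0,0],"jaw": 20},
    {"delta_pos": [0,0,-0.093],"delta_rot": [0,0,0],"jaw": 10},
  ],
  grip_force=60,
)

```text
time_s: 21.42
eef_pos: [0.5152, 0.2441, 0.0577]
tcp_rot: [0.541, -0.539, 0.456, -0.457]
contact_force: [-1.3, 0.7, 8.2]
grip_width: 0.0123
```

Call:
step_arm(
  increments=[
    {"delta_pos": [0,0,0],"delta_rot": [0,0,0],"jaw": 0},
    {"delta_pos": [0,0,0],"delta_rot": [0,0,0],"jaw": 0},
    {"delta_pos": [0,0,0],"delta_rot": [0,0,0],"jaw": 0},
    {"delta_pos": [0,0,0],"delta_rot": [0,0,0],"jaw": 0},
    {"delta_pos": [0,0,0],"delta_rot": [0,0,0],"jaw": 0},
  ],
  grip_force=100,
)

```text
time_s: 22.05
eef_pos: [0.5151, 0.244, 0.0579]
tcp_rot: [0.541, -0.539, 0.456, -0.457]
contact_force: [2.0, -0.4, 5.7]
grip_width: 0.0097
```

```bash
python3 - <<'E'
from plan import *
p,M,st=cur(); print(st['time_s'],p,'yaw z',np.degrees(np.arctan2(M[1,2],M[0,2])),st['grip_width'],st['contact_force'].round(1),st['ft_torque'].round(2))
E
```

```text
22.05 [0.51506192 0.24400349 0.05791974] yaw z 9.617665509234435 0.009708798018888042 [ 2.  -0.4  5.7] [-0.03 -0.18  0.05]
```

```bash
cat >> plan.py <<'E'
MX=np.array([.4743,-.389]);MY=-32.
def mt(tipx,tipz,th,y=0,zb=49.9):
    c,s=np.cos(np.radians(th)),np.sin(np.radians(th))
    x=tipx-92*c+zb*s; z=tipz+92*s+zb*c; a=np.radians(MY)
    p=MX+np.array([x*np.cos(a)-y*np.sin(a),x*np.sin(a)+y*np.cos(a)])/1000
    return [round(p[0],4),round(p[1],4),round(z/1000,4),MY,th]
E
python3 - <<'E'
from plan import *
p,M,st=cur()
show([[p[0],p[1],.20,9.6],[.45,.13,.25,0],[.39,-.01,.25,-8],[.38,-.14,.25,-18],[.40,-.27,.23,-32],mt(50,110,0),mt(50,90,10),mt(56,75,10),mt(57,57,10),mt(66,57,10)])
E
```

```text
[np.float64(0.5150619219500027), np.float64(0.2440034944548368), 0.2, 9.6] dp [0.0, 0.0, 0.947] rot [-0.0002, 0.0009, -0.0001] rows>=2.3
[0.45, 0.13, 0.25, 0] dp [-0.434, -0.76, 0.333] rot [0.0, 0.0, -0.0533] rows>=2.2
[0.39, -0.01, 0.25, -8] dp [-0.4, -0.933, 0.0] rot [0.0, 0.0, -0.0444] rows>=2.4
[0.38, -0.14, 0.25, -18] dp [-0.067, -0.867, 0.0] rot [0.0, 0.0, -0.0556] rows>=2.1
[0.4, -0.27, 0.23, -32] dp [0.133, -0.867, -0.133] rot [0.0, 0.0, -0.0778] rows>=2.1
[np.float64(0.4387), np.float64(-0.3667), np.float64(0.1599), -32.0, 0] dp [0.258, -0.645, -0.467] rot [0.0, 0.0, 0.0] rows>=2.0
[np.float64(0.4472), np.float64(-0.3721), np.float64(0.1551), -32.0, 10] dp [0.057, -0.036, -0.032] rot [0.0294, 0.0471, 0.0] rows>=0.9
[np.float64(0.4523), np.float64(-0.3753), np.float64(0.1401), -32.0, 10] dp [0.034, -0.021, -0.1] rot [0.0, 0.0, 0.0] rows>=0.3
[np.float64(0.4532), np.float64(-0.3758), np.float64(0.1221), -32.0, 10] dp [0.006, -0.003, -0.12] rot [0.0, 0.0, 0.0] rows>=0.3
[np.float64(0.4608), np.float64(-0.3806), np.float64(0.1221), -32.0, 10] dp [0.051, -0.032, 0.0] rot [0.0, 0.0, 0.0] rows>=0.1
```

Call:
step_arm(
  increments=[
    {"delta_pos": [0,0,0.1],"delta_rot": [0,0,0],"jaw": 0},
    {"delta_pos": [0,0,0.25],"delta_rot": [0,0,0],"jaw": 0},
    {"delta_pos": [0,0,0.5],"delta_rot": [0,0,0],"jaw": 0},
    {"delta_pos": [0,0,0.75],"delta_rot": [0,0,0],"jaw": 0},
    {"delta_pos": [0,0,0.95],"delta_rot": [0,0,0],"jaw": 0},
  ],
)

```text
time_s: 22.68
eef_pos: [0.513, 0.2437, 0.2004]
tcp_rot: [-0.54, 0.541, -0.457, 0.456]
contact_force: [-0.2, -0.1, -3.1]
grip_width: 0.0098
```

Call:
step_arm(
  increments=[
    {"delta_pos": [-0.1,-0.19,0.1],"delta_rot": [0,0,-0.0133],"jaw": 0},
    {"delta_pos": [-0.21,-0.38,0.2],"delta_rot": [0,0,-0.0267],"jaw": 0},
    {"delta_pos": [-0.32,-0.57,0.33],"delta_rot": [0,0,-0.04],"jaw": 0},
    {"delta_pos": [-0.43,-0.76,0.33],"delta_rot": [0,0,-0.0533],"jaw": 0},
    {"delta_pos": [-0.54,-0.95,0.33],"delta_rot": [0,0,-0.0633],"jaw": 0},
  ],
)

```text
time_s: 23.3
eef_pos: [0.4312, 0.1006, 0.2485]
tcp_rot: [0.491, -0.492, 0.508, -0.507]
contact_force: [0.8, -0.2, -3.7]
grip_width: 0.0099
```

Call:
step_arm(
  increments=[
    {"delta_pos": [-0.09,-0.2,0],"delta_rot": [0,0,-0.0089],"jaw": 0},
    {"delta_pos": [-0.18,-0.4,0],"delta_rot": [0,0,-0.0178],"jaw": 0},
    {"delta_pos": [-0.27,-0.6,0],"delta_rot": [0,0,-0.0267],"jaw": 0},
    {"delta_pos": [-0.32,-0.8,0],"delta_rot": [0,0,-0.0344],"jaw": 0},
    {"delta_pos": [-0.36,-1.0,0],"delta_rot": [0,0,-0.0444],"jaw": 0},
  ],
)

```text
time_s: 23.92
eef_pos: [0.3774, -0.049, 0.2482]
tcp_rot: [0.455, -0.456, 0.542, -0.54]
contact_force: [0.9, -0.9, -2.5]
grip_width: 0.01
```

Call:
step_arm(
  increments=[
    {"delta_pos": [0,-0.2,0],"delta_rot": [0,0,-0.018],"jaw": 0},
    {"delta_pos": [0,-0.4,0],"delta_rot": [0,0,-0.036],"jaw": 0},
    {"delta_pos": [0,-0.6,0],"delta_rot": [0,0,-0.054],"jaw": 0},
    {"delta_pos": [0.03,-0.8,0],"delta_rot": [0,0,-0.072],"jaw": 0},
    {"delta_pos": [0.08,-1.0,0],"delta_rot": [0,0,-0.09],"jaw": 0},
  ],
)

```text
time_s: 24.55
eef_pos: [0.39, -0.1989, 0.2482]
tcp_rot: [0.374, -0.374, 0.601, -0.599]
contact_force: [-0.1, 0.4, -2.4]
grip_width: 0.0101
```

```bash
python3 - <<'E'
from plan import *
p,M,st=cur(); print(st['time_s'],p,'yaw z',np.degrees(np.arctan2(M[1,2],M[0,2])),st['grip_width'],st['joint_positions'].round(2))
show([[.42,-.32,.22,-32],mt(50,110,0)])
E
```

```text
24.55 [ 0.38999438 -0.19889319  0.24818595] yaw z -26.09642980396053 0.010068295000854379 [-0.75 -0.21  1.96  0.    1.4  -0.29]
[0.42, -0.32, 0.22, -32] dp [0.2, -0.807, -0.188] rot [-0.0006, -0.0005, -0.0328] rows>=2.0
[np.float64(0.4387), np.float64(-0.3667), np.float64(0.1599), -32.0, 0] dp [0.125, -0.311, -0.401] rot [0.0, 0.0, 0.0] rows>=1.3
```

Call:
step_arm(
  increments=[
    {"delta_pos": [0.06,-0.25,0],"delta_rot": [0,0,-0.01],"jaw": 0},
    {"delta_pos": [0.12,-0.5,-0.1],"delta_rot": [0,0,-0.02],"jaw": 0},
    {"delta_pos": [0.2,-0.75,-0.18],"delta_rot": [0,0,-0.0328],"jaw": 0},
    {"delta_pos": [0.25,-0.9,-0.18],"delta_rot": [0,0,-0.0328],"jaw": 0},
    {"delta_pos": [0.25,-0.9,-0.18],"delta_rot": [0,0,-0.0328],"jaw": 0},
  ],
)

```text
time_s: 25.18
eef_pos: [0.4277, -0.3341, 0.2209]
tcp_rot: [0.343, -0.343, 0.619, -0.617]
contact_force: [-0.8, 1.3, -2.6]
grip_width: 0.0098
```

```bash
python3 - <<'E'
from plan import *
p,M,st=cur(); print(st['time_s'],p,'yaw z',np.degrees(np.arctan2(M[1,2],M[0,2])))
show([mt(48,100,10)])
E
```

```text
25.175 [ 0.4277456  -0.33407435  0.22091006] yaw z -31.950402763468077
[np.float64(0.4455), np.float64(-0.371), np.float64(0.1651), -32.0, 10] dp [0.118, -0.246, -0.372] rot [0.0288, 0.0466, -0.0003] rows>=1.1
```

Call:
step_arm(
  increments=[
    {"delta_pos": [0.06,-0.12,0],"delta_rot": [0.015,0.0235,0],"jaw": 0},
    {"delta_pos": [0.118,-0.246,-0.1],"delta_rot": [0.0294,0.0471,0],"jaw": 0},
    {"delta_pos": [0.118,-0.246,-0.25],"delta_rot": [0.0294,0.0471,0],"jaw": 0},
    {"delta_pos": [0.118,-0.246,-0.372],"delta_rot": [0.0294,0.0471,0],"jaw": 0},
    {"delta_pos": [0.118,-0.246,-0.372],"delta_rot": [0.0294,0.0471,0],"jaw": 0},
  ],
)

```text
time_s: 25.8
eef_pos: [0.445, -0.3687, 0.1643]
tcp_rot: [0.312, -0.372, 0.671, -0.56]
contact_force: [-0.6, 0.0, -2.3]
grip_width: 0.0095
```

```bash
python3 - <<'E'
from plan import *
p,M,st=cur(); print(st['time_s'],p,'yaw z',np.degrees(np.arctan2(M[1,2],M[0,2])),M[:,2].round(3))
show([mt(48,100,10),mt(57,75,10)])
d=grab('top','t7.png'); s=grab('scene','s7.png')
cv2.imwrite('pics/c7.png',np.hstack([crop(d,[.48,-.39,.07],75,80),crop(s,[.47,-.38,.09],80,80)]))
E
```

```text
25.8 [ 0.4449665  -0.36874404  0.16430008] yaw z -31.83565812879478 [ 0.836 -0.519 -0.178]
[np.float64(0.4455), np.float64(-0.371), np.float64(0.1651), -32.0, 10] dp [0.004, -0.015, 0.005] rot [-0.0012, -0.0008, -0.0008] rows>=0.0
[np.float64(0.4532), np.float64(-0.3758), np.float64(0.1401), -32.0, 10] dp [0.051, -0.032, -0.167] rot [0.0, 0.0, 0.0] rows>=0.4
crop origin 296 166
crop origin 281 185
```

View pics/c7.png

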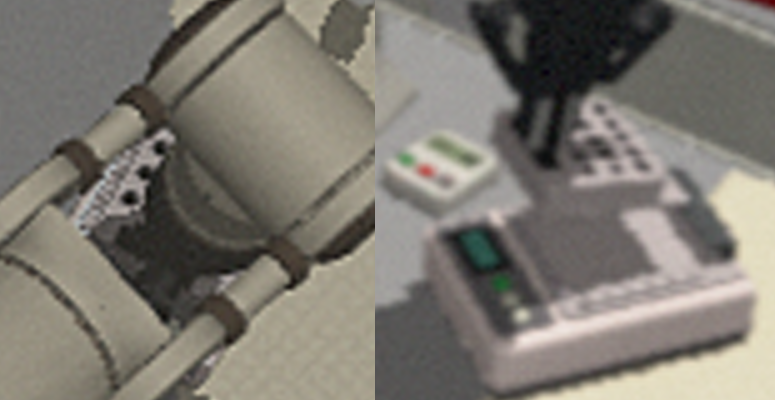

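The block is held with its rear down. In the right panel the body's top right rear corner is near (665,180) and the front right corner near (560,195). I'll check that against the model projection and go down to just above the lip gap.

```bash
python3 - <<'E'
from plan import *
p,M,st=cur(); s=grab('scene')
# block axes: x=tool z, z=-tool y, y=z cross x
X=M[:,2];Z=-M[:,1];Y=np.cross(Z,X); o=p+.042*X-.0499*Z
im=cv2.imread('pics/c7.png')
for nm,b in dict(bFL=(-50,42,25),bFR=(-50,-42,25),bRL=(30,42,25),bRR=(30,-42,25),tRL=(50,42,5),tRR=(50,-42,5),fb=(-50,-42,0),fbl=(-50,42,0),tbr=(50,-42,0)).items():
    w=o+(b[0]*X+b[1]*Y+b[2]*Z)/1000; u,v=w2px(s,w); q=(int((u-281)*5+2+375),int((v-185)*5+2)); print(nm,w.round(4),q); cv2.circle(im,q,3,(0,255,0),-1)
a=np.radians(MY)
for x,y,z in ((63,43,70),(63,-43,70),(-31,48,60),(-31,-48,60),(-90,65,50),(-90,-65,50),(90,-65,50),(75,-48,54)):
    w=[MX[0]+(x*np.cos(a)-y*np.sin(a))/1000,MX[1]+(x*np.sin(a)+y*np.cos(a))/1000,z/1000];u,v=w2px(s,w);cv2.circle(im,(int((u-281)*5+2+375),int((v-185)*5+2)),3,(0,0,255),-1)
cv2.imwrite('pics/c7b.png',cv2.resize(im[:,375:],None,fx=1.5,fy=1.5))
E
```

```text
bFL [ 0.4579 -0.3282  0.1437] (504, 111)
bFR [ 0.4135 -0.3995  0.1437] (559, 191)
bRL [ 0.5248 -0.3698  0.1298] (619, 103)
bRR [ 0.4805 -0.4411  0.1298] (677, 181)
tRL [ 0.5386 -0.3784  0.1067] (640, 127)
tRR [ 0.4942 -0.4497  0.1067] (698, 205)
fb [ 0.4099 -0.3973  0.119 ] (550, 225)
fbl [ 0.4542 -0.3259  0.1191] (496, 144)
tbr [ 0.4935 -0.4493  0.1018] (697, 211)
```

View pics/c7b.png

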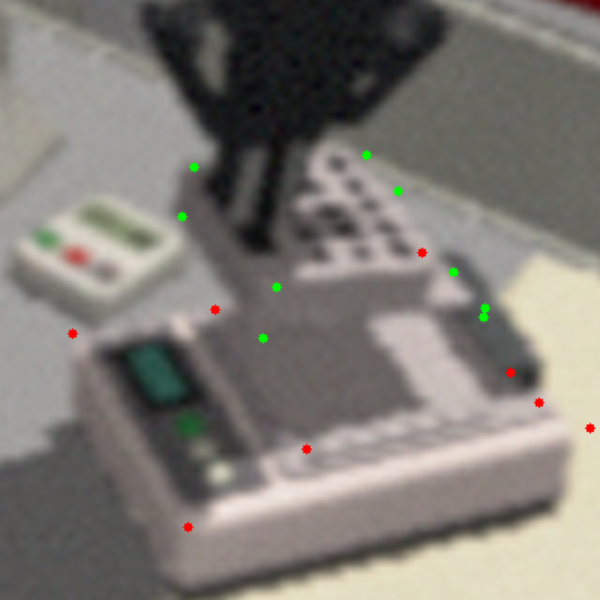

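The projected outline agrees with the picture to within about 2 px, which matches the camera calibration. I'll go on and use contact for the final fit.

Call:
step_arm(
  increments=[
    {"delta_pos": [0.02,-0.02,-0.04],"delta_rot": [0,0,0],"jaw": 0},
    {"delta_pos": [0.052,-0.036,-0.09],"delta_rot": [0,0,0],"jaw": 0},
    {"delta_pos": [0.052,-0.036,-0.14],"delta_rot": [0,0,0],"jaw": 0},
    {"delta_pos": [0.052,-0.036,-0.17],"delta_rot": [0,0,0],"jaw": 0},
    {"delta_pos": [0.052,-0.036,-0.17],"delta_rot": [0,0,0],"jaw": 0},
  ],
)

```text
time_s: 26.58
eef_pos: [0.4535, -0.3757, 0.1397]
tcp_rot: [0.312, -0.372, 0.67, -0.561]
contact_force: [0.7, 0.8, -2.9]
grip_width: 0.0097
```

```bash
cat >> plan.py <<'E'
def where():
    p,M,st=cur(); X=M[:,2];Z=-M[:,1]; t=p+.092*X-.0499*Z; a=np.radians(MY); q=t[:2]-MX
    F=st['contact_force']; f=lambda v:np.array([v[0]*np.cos(a)+v[1]*np.sin(a),-v[0]*np.sin(a)+v[1]*np.cos(a)])
    print('t',st['time_s'],'tip mixer xyz',(f(q)*1000).round(1),(t[2]*1000).round(1),'tilt',np.degrees(np.arcsin(-X[2])).round(2),'F mixer',f(F[:2]).round(1),F[2].round(1),'w',st['grip_width'].round(4))
E
python3 - <<'E'
from plan import *
where(); show([mt(57,57,10),mt(62,57,10)])
E
```

```text
Traceback (most recent call last):
  File "plan.py", line 28, in where
    print('t',st['time_s'],'tip mixer xyz',(f(q)*1000).round(1),(t[2]*1000).round(1),'tilt',np.degrees(np.arcsin(-X[2])).round(2),'F mixer',f(F[:2]).round(1),F[2].round(1),'w',st['grip_width'].round(4))
                                                                                                                                                                                ^^^^^^^^^^^^^^^^^^^^^^
AttributeError: 'float' object has no attribute 'round'
```

Call:
step_arm(
  increments=[
    {"delta_pos": [0,0,-0.03],"delta_rot": [0,0,0],"jaw": 0},
    {"delta_pos": [0,0,-0.06],"delta_rot": [0,0,0],"jaw": 0},
    {"delta_pos": [0,0,-0.09],"delta_rot": [0,0,0],"jaw": 0},
    {"delta_pos": [0,0,-0.115],"delta_rot": [0,0,0],"jaw": 0},
    {"delta_pos": [0,0,-0.115],"delta_rot": [0,0,0],"jaw": 0},
  ],
)

```text
time_s: 27.2
eef_pos: [0.4536, -0.376, 0.1227]
tcp_rot: [0.312, -0.372, 0.67, -0.562]
contact_force: [-0.4, -0.8, -3.1]
grip_width: 0.0097
```

```bash
sed -i "s/,'w',st\['grip_width'\].round(4)//" plan.py; python3 - <<'E'
from plan import *
where(); show([mt(57,57,10),mt(62,57,10)])
E
```

```text
t 27.2 tip mixer xyz [57.4  0.3] 57.5 tilt 10.04 F mixer [ 0.1 -0.8] -3.1
[np.float64(0.4532), np.float64(-0.3758), np.float64(0.1221), -32.0, 10] dp [-0.002, 0.001, -0.004] rot [-0.0002, -0.0002, -0.0007] rows>=0.0
[np.float64(0.4574), np.float64(-0.3784), np.float64(0.1221), -32.0, 10] dp [0.028, -0.017, 0.0] rot [0.0, 0.0, 0.0] rows>=0.1
```

Call:
step_arm(
  increments=[
    {"delta_pos": [0.011,-0.007,-0.003],"delta_rot": [0,0,0],"jaw": 0},
    {"delta_pos": [0.022,-0.014,-0.006],"delta_rot": [0,0,0],"jaw": 0},
    {"delta_pos": [0.034,-0.021,-0.006],"delta_rot": [0,0,0],"jaw": 0},
    {"delta_pos": [0.045,-0.028,-0.006],"delta_rot": [0,0,0],"jaw": 0},
    {"delta_pos": [0.045,-0.028,-0.006],"delta_rot": [0,0,0],"jaw": 0},
  ],
)

```text
time_s: 27.82
eef_pos: [0.4608, -0.3803, 0.1223]
tcp_rot: [0.312, -0.372, 0.67, -0.562]
contact_force: [-0.1, -0.1, -3.1]
grip_width: 0.0097
```

```bash
python3 - <<'E'
from plan import *
where()
E
```

```text
t 27.825 tip mixer xyz [65.9  0.4] 57.3 tilt 9.99 F mixer [-0.  -0.1] -3.1
```

Call:
step_arm(
  increments=[
    {"delta_pos": [0.008,-0.005,0],"delta_rot": [0,0,0],"jaw": 0},
    {"delta_pos": [0.016,-0.01,0],"delta_rot": [0,0,0],"jaw": 0},
    {"delta_pos": [0.025,-0.016,0],"delta_rot": [0,0,0],"jaw": 0},
    {"delta_pos": [0.034,-0.021,0],"delta_rot": [0,0,0],"jaw": 0},
    {"delta_pos": [0.034,-0.021,0],"delta_rot": [0,0,0],"jaw": 0},
  ],
)

```text
time_s: 28.45
eef_pos: [0.4658, -0.3834, 0.1223]
tcp_rot: [0.312, -0.372, 0.67, -0.562]
contact_force: [-0.7, 0.5, -3.1]
grip_width: 0.0098
```

```bash
python3 - <<'E'
from plan import *
where()
E
```

```text
t 28.45 tip mixer xyz [71.8  0.4] 57.2 tilt 9.99 F mixer [-0.9  0.1] -3.1
```

Call:
step_arm(
  increments=[
    {"delta_pos": [0.006,-0.0035,0],"delta_rot": [0,0,0],"jaw": 0},
    {"delta_pos": [0.011,-0.007,0],"delta_rot": [0,0,0],"jaw": 0},
    {"delta_pos": [0.011,-0.007,0],"delta_rot": [0,0,0],"jaw": 0},
  ],
)

```text
time_s: 28.82
eef_pos: [0.4671, -0.3842, 0.1223]
tcp_rot: [0.312, -0.372, 0.67, -0.561]
contact_force: [-1.4, 0.5, -1.3]
grip_width: 0.0101
```

Call:
step_arm(
  increments=[
    {"delta_pos": [0.006,-0.0035,0],"delta_rot": [0,0,0],"jaw": 0},
    {"delta_pos": [0.011,-0.007,0],"delta_rot": [0,0,0],"jaw": 0},
    {"delta_pos": [0.011,-0.007,0],"delta_rot": [0,0,0],"jaw": 0},
  ],
)

```text
time_s: 29.2
eef_pos: [0.4675, -0.3843, 0.1223]
tcp_rot: [0.311, -0.373, 0.671, -0.56]
contact_force: [-6.7, 5.3, 1.9]
grip_width: 0.0097
```

```bash
python3 - <<'E'
from plan import *
where()
E
```

```text
t 29.2 tip mixer xyz [73.4  0.6] 56.8 tilt 10.31 F mixer [-8.5  0.9] 1.9
```

Call:
step_arm(
  increments=[
    {"delta_pos": [-0.012,0.0075,0],"delta_rot": [0,0,0],"jaw": 0},
    {"delta_pos": [-0.024,0.015,0],"delta_rot": [0,0,0],"jaw": 0},
    {"delta_pos": [-0.024,0.015,0],"delta_rot": [0,0,0],"jaw": 0},
  ],
)

```text
time_s: 29.58
eef_pos: [0.4656, -0.3834, 0.1224]
tcp_rot: [0.312, -0.372, 0.669, -0.562]
contact_force: [-0.1, 0.4, -2.8]
grip_width: 0.0096
```

```bash
python3 - <<'E'
from plan import *
where()
p,M,_=cur()
for th in (8,6,4,2,0):
    show([mt(71.5,54.5+.25*th,th,.4)])
E
```

```text
t 29.575 tip mixer xyz [71.7  0.3] 57.4 tilt 9.94 F mixer [-0.3  0.3] -2.8
[np.float64(0.4638), np.float64(-0.382), np.float64(0.1187), -32.0, 8] dp [-0.012, 0.01, -0.025] rot [-0.0057, -0.0091, -0.0007] rows>=0.2
[np.float64(0.462), np.float64(-0.3808), np.float64(0.1152), -32.0, 6] dp [-0.024, 0.018, -0.048] rot [-0.0116, -0.0185, -0.0007] rows>=0.4
[np.float64(0.4603), np.float64(-0.3798), np.float64(0.1117), -32.0, 4] dp [-0.035, 0.024, -0.071] rot [-0.0175, -0.028, -0.0007] rows>=0.6
[np.float64(0.4587), np.float64(-0.3787), np.float64(0.1081), -32.0, 2] dp [-0.046, 0.032, -0.095] rot [-0.0234, -0.0374, -0.0007] rows>=0.7
[np.float64(0.4571), np.float64(-0.3778), np.float64(0.1044), -32.0, 0] dp [-0.057, 0.038, -0.12] rot [-0.0292, -0.0468, -0.0007] rows>=0.9
```

Hooked: the rear wall was felt at a tip x of about 73.5 mm, and I've backed off to about 72. Now I'll lay it down.

Call:
step_arm(
  increments=[
    {"delta_pos": [-0.012,0.009,-0.025],"delta_rot": [-0.0057,-0.0091,0],"jaw": 0},
    {"delta_pos": [-0.024,0.017,-0.048],"delta_rot": [-0.0116,-0.0185,0],"jaw": 0},
    {"delta_pos": [-0.035,0.024,-0.071],"delta_rot": [-0.0175,-0.028,0],"jaw": 0},
    {"delta_pos": [-0.046,0.031,-0.095],"delta_rot": [-0.0234,-0.0374,0],"jaw": 0},
    {"delta_pos": [-0.046,0.031,-0.095],"delta_rot": [-0.0234,-0.0374,0],"jaw": 0},
  ],
)

```text
time_s: 30.2
eef_pos: [0.4581, -0.3787, 0.1081]
tcp_rot: [0.337, -0.35, 0.629, -0.607]
contact_force: [-1.3, -1.7, -4.4]
grip_width: 0.0097
```

```bash
python3 - <<'E'
from plan import *
where()
show([mt(71.5,54.3,0,.4)])
E
```

```text
t 30.2 tip mixer xyz [71.   0.3] 54.9 tilt 2.06 F mixer [-0.2 -2.1] -4.4
[np.float64(0.4571), np.float64(-0.3778), np.float64(0.1042), -32.0, 0] dp [-0.007, 0.006, -0.026] rot [-0.0059, -0.0098, -0.0006] rows>=0.2
```

Call:
step_arm(
  increments=[
    {"delta_pos": [-0.005,0.003,-0.013],"delta_rot": [-0.003,-0.0049,0],"jaw": 0},
    {"delta_pos": [-0.009,0.006,-0.026],"delta_rot": [-0.006,-0.0097,0],"jaw": 0},
    {"delta_pos": [-0.009,0.006,-0.026],"delta_rot": [-0.006,-0.0097,0],"jaw": 0},
  ],
)

```text
time_s: 30.58
eef_pos: [0.4572, -0.378, 0.1042]
tcp_rot: [-0.343, 0.343, -0.618, 0.619]
contact_force: [0.4, -2.3, -4.2]
grip_width: 0.0099
```

```bash
python3 - <<'E'
from plan import *
where()
E
```

```text
t 30.575 tip mixer xyz [71.7  0.4] 54.4 tilt -0.06 F mixer [ 1.6 -1.7] -4.2
```

Call:
step_arm(
  increments=[
    {"delta_pos": [0,0,-0.003],"delta_rot": [0,0,0],"jaw": 0},
    {"delta_pos": [0,0,-0.003],"delta_rot": [0,0,0],"jaw": 15},
    {"delta_pos": [0,0,-0.003],"delta_rot": [0,0,0],"jaw": 20},
    {"delta_pos": [0,0,-0.003],"delta_rot": [0,0,0],"jaw": 40},
    {"delta_pos": [0,0,-0.003],"delta_rot": [0,0,0],"jaw": 60},
  ],
)

```text
time_s: 31.2
eef_pos: [0.4573, -0.3776, 0.1038]
tcp_rot: [-0.344, 0.343, -0.618, 0.618]
contact_force: [-0.6, 0.1, -0.1]
grip_width: 0.0506
```

Call:
step_arm(
  increments=[
    {"delta_pos": [0,0,0.1],"delta_rot": [0,0,0],"jaw": 60},
    {"delta_pos": [0,0,0.3],"delta_rot": [0,0,0],"jaw": 60},
    {"delta_pos": [0,0,0.7],"delta_rot": [0,0,0],"jaw": 80},
    {"delta_pos": [0,0,1.0],"delta_rot": [0,0,0],"jaw": 100},
    {"delta_pos": [0,0,1.0],"delta_rot": [0,0,0],"jaw": 100},
  ],
)

```text
time_s: 31.82
eef_pos: [0.4589, -0.3798, 0.2604]
tcp_rot: [-0.344, 0.343, -0.614, 0.622]
contact_force: [-0.6, -0.2, -0.7]
grip_width: 0.0851
```

```bash
python3 - <<'E'
from plan import *
where(); p,M,st=cur(); print(p)
show([[.42,-.25,.25,-20],[.39,-.11,.25,-8],[.40,.02,.25,5]])
E
```

```text
t 31.825 tip mixer xyz [74.6 -0.3] 211.5 tilt -0.61 F mixer [-0.4 -0.5] -0.7
[ 0.45894893 -0.37979279  0.2604414 ]
[0.42, -0.25, 0.25, -20] dp [-0.26, 0.865, -0.07] rot [0.0025, 0.0025, 0.0659] rows>=2.2
[0.39, -0.11, 0.25, -8] dp [-0.2, 0.933, 0.0] rot [0.0, 0.0, 0.0667] rows>=2.3
[0.4, 0.02, 0.25, 5] dp [0.067, 0.867, 0.0] rot [0.0, 0.0, 0.0722] rows>=2.1
```

Call:
step_arm(
  increments=[
    {"delta_pos": [-0.25,0.87,0],"delta_rot": [0,0,0.0667],"jaw": 100},
    {"delta_pos": [-0.25,0.87,0],"delta_rot": [0,0,0.0667],"jaw": 100},
    {"delta_pos": [-0.25,0.87,0],"delta_rot": [0,0,0.0667],"jaw": 100},
  ],
)

```text
time_s: 32.2
eef_pos: [0.4183, -0.2437, 0.2526]
tcp_rot: [0.407, -0.407, 0.579, -0.577]
contact_force: [0.0, -0.9, -0.2]
grip_width: 0.0851
```

Call:
step_arm(
  increments=[
    {"delta_pos": [-0.3,0.7,0],"delta_rot": [0,0,0.0667],"jaw": 100},
    {"delta_pos": [-0.3,0.7,0],"delta_rot": [0,0,0.0667],"jaw": 100},
    {"delta_pos": [-0.3,0.7,0],"delta_rot": [0,0,0.0667],"jaw": 100},
  ],
)

```text
time_s: 32.58
eef_pos: [0.3739, -0.1404, 0.2536]
tcp_rot: [-0.465, 0.465, -0.533, 0.533]
contact_force: [0.6, -0.3, 1.1]
grip_width: 0.0854
```

```bash
python3 - <<'E'
from plan import *
p,M,st=cur(); print(st['time_s'],p)
d=grab('top','t8.png'); s=grab('scene','s8.png')
cv2.imwrite('pics/c8.png',np.vstack([np.hstack([crop(d,[.48,-.39,.07],75,56),crop(s,[.47,-.38,.09],80,56)]),np.hstack([crop(d,[.48,.03,.07],75,56),crop(s,[.47,.03,.09],80,56)])]))
show([[.40,0,.25,5],[.4293,.0275,.25,11.5],[.4293,.0275,.122,11.5]])
E
```

```text
32.575 [ 0.37391221 -0.14039788  0.25355853]
crop origin 296 178
crop origin 281 197
crop origin 163 181
crop origin 185 152
[0.4, 0, 0.25, 5] dp [0.166, 0.952, -0.028] rot [0.0004, 0.0004, 0.0715] rows>=2.3
[0.4293, 0.0275, 0.25, 11.5] dp [0.195, 0.183, 0.0] rot [0.0, 0.0, 0.0361] rows>=0.6
[0.4293, 0.0275, 0.122, 11.5] dp [0.0, 0.0, -0.853] rot [0.0, 0.0, 0.0] rows>=2.0
```

View pics/c8.png

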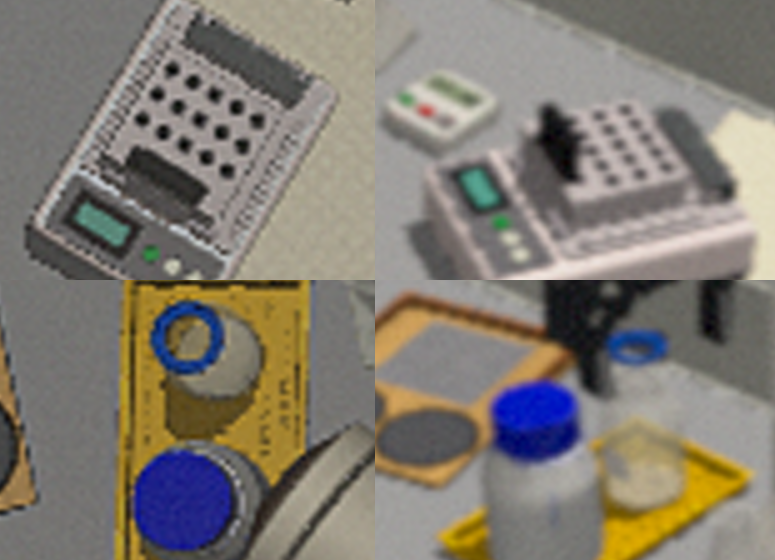

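The block lies flat in the seat. In the top-left panel its tongue runs under the dark lip (250,60), and in the top-right panel the body is level. Both bottles stand upright in the tray, with the cap at (183,500) and the collar at (188,338). Next I'll put the blue bottle back.

Call:
step_arm(
  increments=[
    {"delta_pos": [0.166,0.952,0],"delta_rot": [0,0,0.0715],"jaw": 100},
    {"delta_pos": [0.166,0.952,0],"delta_rot": [0,0,0.0715],"jaw": 100},
    {"delta_pos": [0.166,0.952,0],"delta_rot": [0,0,0.0715],"jaw": 100},
  ],
)

```text
time_s: 33.05
eef_pos: [0.4007, 0.0021, 0.254]
tcp_rot: [0.522, -0.522, 0.477, -0.477]
contact_force: [0.0, 0.2, -1.0]
grip_width: 0.0852
```

Call:
step_arm(
  increments=[
    {"delta_pos": [0.19,0.17,0],"delta_rot": [0,0,0.0361],"jaw": 100},
    {"delta_pos": [0.19,0.17,0],"delta_rot": [0,0,0.0361],"jaw": 100},
    {"delta_pos": [0.19,0.17,0],"delta_rot": [0,0,0.0361],"jaw": 100},
    {"delta_pos": [0.19,0.17,-0.2],"delta_rot": [0,0,0.0361],"jaw": 100},
    {"delta_pos": [0.19,0.17,-0.4],"delta_rot": [0,0,0.0361],"jaw": 100},
  ],
)

```text
time_s: 33.67
eef_pos: [0.4284, 0.0248, 0.1934]
tcp_rot: [0.547, -0.547, 0.448, -0.449]
contact_force: [0.1, 0.1, 0.2]
grip_width: 0.0856
```

```bash
python3 - <<'E'
from plan import *
p,M,st=cur(); print(st['time_s'],p)
d=grab('top');
print(px2w(d,163+(183-2)/5,181+(220-2)/5,.128),px2w(d,163+(188-2)/5,181+(58-2)/5,.129))
show([[.4293,.0275,.122,11.5]])
E
```

```text
33.675 [0.428361   0.02481308 0.19337833]
[0.42934589 0.02641017 0.128     ] [0.52868984 0.02261314 0.129     ]
[0.4293, 0.0275, 0.122, 11.5] dp [0.025, 0.014, -0.446] rot [-0.0004, -0.002, 0.0009] rows>=1.1
```

Call:
step_arm(
  increments=[
    {"delta_pos": [0.003,0.012,-0.2],"delta_rot": [0,0,0],"jaw": 100},
    {"delta_pos": [0.003,0.012,-0.4],"delta_rot": [0,0,0],"jaw": 100},
    {"delta_pos": [0.003,0.012,-0.47],"delta_rot": [0,0,0],"jaw": 100},
    {"delta_pos": [0.003,0.012,-0.47],"delta_rot": [0,0,0],"jaw": 100},
    {"delta_pos": [0.003,0.012,-0.47],"delta_rot": [0,0,0],"jaw": 0},
  ],
  grip_force=50,
)

```text
time_s: 34.35
eef_pos: [0.4296, 0.0275, 0.1246]
tcp_rot: [0.548, -0.547, 0.447, -0.448]
contact_force: [-0.5, 0.9, 0.4]
grip_width: 0.0699
```

Call:
step_arm(
  increments=[
    {"delta_pos": [0,0,0],"delta_rot": [0,0,0],"jaw": 0},
    {"delta_pos": [0,0,0],"delta_rot": [0,0,0],"jaw": 0},
    {"delta_pos": [0,0,0],"delta_rot": [0,0,0],"jaw": 0},
    {"delta_pos": [0,0,0],"delta_rot": [0,0,0],"jaw": 0},
    {"delta_pos": [0,0,0],"delta_rot": [0,0,0],"jaw": 0},
  ],
)

```text
time_s: 34.98
eef_pos: [0.4296, 0.0276, 0.1251]
tcp_rot: [0.548, -0.547, 0.446, -0.448]
contact_force: [-1.8, -1.7, 5.5]
grip_width: 0.0605
```

```bash
python3 - <<'E'
from plan import *
p,M,st=cur(); print(st['time_s'],p,st['grip_width'],st['contact_force'].round(1))
z=p[2]
show([[p[0],p[1],z+.06,11.5],[.442,.15,z+.06,11.5],[.4543,.282,z+.06,11.5],[.4543,.282,z+.005,11.5]])
E
```

```text
34.975 [0.42963258 0.02757339 0.1250595 ] 0.060479791010897954 [-1.8 -1.7  5.5]
[np.float64(0.4296325766167826), np.float64(0.027573394937238514), np.float64(0.18505949653164105), 11.5] dp [0.0, 0.0, 0.4] rot [0.0003, 0.0008, -0.0] rows>=1.0
[0.442, 0.15, np.float64(0.18505949653164105), 11.5] dp [0.082, 0.816, 0.0] rot [0.0, 0.0, 0.0] rows>=2.0
[0.4543, 0.282, np.float64(0.18505949653164105), 11.5] dp [0.082, 0.88, 0.0] rot [0.0, 0.0, 0.0] rows>=2.1
[0.4543, 0.282, np.float64(0.13005949653164106), 11.5] dp [0.0, 0.0, -0.367] rot [0.0, 0.0, 0.0] rows>=0.9
```

Call:
step_arm(
  increments=[
    {"delta_pos": [0,0,0.2],"delta_rot": [0,0,0],"jaw": 0},
    {"delta_pos": [0,0,0.4],"delta_rot": [0,0,0],"jaw": 0},
    {"delta_pos": [0.03,0.25,0.4],"delta_rot": [0,0,0],"jaw": 0},
    {"delta_pos": [0.05,0.5,0.4],"delta_rot": [0,0,0],"jaw": 0},
    {"delta_pos": [0.08,0.75,0.4],"delta_rot": [0,0,0],"jaw": 0},
  ],
)

```text
time_s: 35.6
eef_pos: [0.4406, 0.1415, 0.1838]
tcp_rot: [0.548, -0.547, 0.447, -0.448]
contact_force: [-0.5, -1.1, -3.5]
grip_width: 0.0604
```

Call:
step_arm(
  increments=[
    {"delta_pos": [0.03,0.25,0],"delta_rot": [0,0,0],"jaw": 0},
    {"delta_pos": [0.05,0.5,0],"delta_rot": [0,0,0],"jaw": 0},
    {"delta_pos": [0.07,0.75,0],"delta_rot": [0,0,0],"jaw": 0},
    {"delta_pos": [0.085,0.946,0],"delta_rot": [0,0,0],"jaw": 0},
    {"delta_pos": [0.085,0.946,0],"delta_rot": [0,0,0],"jaw": 0},
  ],
)

```text
time_s: 36.22
eef_pos: [0.453, 0.2839, 0.1835]
tcp_rot: [0.548, -0.548, 0.447, -0.447]
contact_force: [-0.1, -0.8, -2.8]
grip_width: 0.0601
```

Call:
step_arm(
  increments=[
    {"delta_pos": [0,0,0],"delta_rot": [0,0,0],"jaw": 0},
    {"delta_pos": [0,0,-0.15],"delta_rot": [0,0,0],"jaw": 0},
    {"delta_pos": [0,0,-0.3],"delta_rot": [0,0,0],"jaw": 0},
    {"delta_pos": [0,0,-0.34],"delta_rot": [0,0,0],"jaw": 0},
    {"delta_pos": [0,0,-0.34],"delta_rot": [0,0,0],"jaw": 0},
  ],
)

```text
time_s: 36.85
eef_pos: [0.4533, 0.2818, 0.1324]
tcp_rot: [-0.547, 0.548, -0.448, 0.448]
contact_force: [-0.4, 0.5, -2.7]
grip_width: 0.0601
```

```bash
python3 - <<'E'
from plan import *
p,M,st=cur(); print(st['time_s'],p,st['grip_width'],st['contact_force'].round(1))
show([[.4541,.2818,.1301,11.5]])
E
```

```text
36.85 [0.45333781 0.28175709 0.13235665] 0.060110808955301596 [-0.4  0.5 -2.7]
[0.4541, 0.2818, 0.1301, 11.5] dp [0.005, 0.0, -0.015] rot [0.0001, -0.0001, 0.0002] rows>=0.0
```

Call:
step_arm(
  increments=[
    {"delta_pos": [0.004,0,-0.01],"delta_rot": [0,0,0],"jaw": 0},
    {"delta_pos": [0.004,0,-0.017],"delta_rot": [0,0,0],"jaw": 0},
    {"delta_pos": [0.004,0,-0.017],"delta_rot": [0,0,0],"jaw": 0},
  ],
)

```text
time_s: 37.22
eef_pos: [0.4543, 0.2825, 0.1302]
tcp_rot: [0.548, -0.547, 0.447, -0.448]
contact_force: [0.1, -0.4, -1.9]
grip_width: 0.0603
```

Call:
step_arm(
  increments=[
    {"delta_pos": [0,0,0],"delta_rot": [0,0,0],"jaw": 75},
    {"delta_pos": [0,0,0],"delta_rot": [0,0,0],"jaw": 85},
    {"delta_pos": [0,0,0],"delta_rot": [0,0,0],"jaw": 100},
    {"delta_pos": [0,0,0],"delta_rot": [0,0,0],"jaw": 100},
  ],
)

```text
time_s: 37.72
eef_pos: [0.4539, 0.2824, 0.1298]
tcp_rot: [0.548, -0.548, 0.447, -0.447]
contact_force: [-0.5, -1.0, 0.1]
grip_width: 0.0856
```

Call:
step_arm(
  increments=[
    {"delta_pos": [0,0,0.25],"delta_rot": [0,0,0],"jaw": 100},
    {"delta_pos": [0,0,0.55],"delta_rot": [0,0,0],"jaw": 100},
    {"delta_pos": [0,0,0.6],"delta_rot": [0,0,0],"jaw": 100},
    {"delta_pos": [0,0,0.6],"delta_rot": [0,0,0],"jaw": 100},
  ],
)

```text
time_s: 38.22
eef_pos: [0.4539, 0.2824, 0.2197]
tcp_rot: [0.548, -0.547, 0.447, -0.447]
contact_force: [0.3, 0.3, -0.0]
grip_width: 0.0857
```

```bash
python3 - <<'E'
from plan import *
p,M,st=cur(); print(st['time_s'],p,st['grip_width'],st['contact_force'].round(1))
show([[.49,.15,.215,11.5],[.531,.0238,.215,11.5],[.531,.0238,.121,11.5]])
E
```

```text
38.225 [0.45391695 0.28235773 0.21970299] 0.08570726403481878 [ 0.3  0.3 -0. ]
[0.49, 0.15, 0.215, 11.5] dp [0.241, -0.882, -0.031] rot [-0.0001, 0.0002, -0.0] rows>=2.2
[0.531, 0.0238, 0.215, 11.5] dp [0.273, -0.841, 0.0] rot [0.0, 0.0, 0.0] rows>=2.1
[0.531, 0.0238, 0.121, 11.5] dp [0.0, 0.0, -0.627] rot [0.0, 0.0, 0.0] rows>=1.5
```

Call:
step_arm(
  increments=[
    {"delta_pos": [0.241,-0.882,0],"delta_rot": [0,0,0],"jaw": 100},
    {"delta_pos": [0.241,-0.882,0],"delta_rot": [0,0,0],"jaw": 100},
    {"delta_pos": [0.241,-0.882,0],"delta_rot": [0,0,0],"jaw": 100},
  ],
)

```text
time_s: 38.6
eef_pos: [0.4896, 0.1471, 0.2176]
tcp_rot: [-0.546, 0.548, -0.449, 0.448]
contact_force: [0.4, 0.2, 0.1]
grip_width: 0.0852
```

Call:
step_arm(
  increments=[
    {"delta_pos": [0.273,-0.841,0],"delta_rot": [0,0,0],"jaw": 100},
    {"delta_pos": [0.273,-0.841,0],"delta_rot": [0,0,0],"jaw": 100},
    {"delta_pos": [0.273,-0.841,0],"delta_rot": [0,0,0],"jaw": 100},
    {"delta_pos": [0.273,-0.841,0],"delta_rot": [0,0,0],"jaw": 100},
  ],
)

```text
time_s: 39.1
eef_pos: [0.5303, 0.0245, 0.2184]
tcp_rot: [-0.547, 0.548, -0.448, 0.447]
contact_force: [-0.6, 1.0, 0.1]
grip_width: 0.0854
```

Call:
step_arm(
  increments=[
    {"delta_pos": [0,0,-0.25],"delta_rot": [0,0,0],"jaw": 100},
    {"delta_pos": [0,0,-0.5],"delta_rot": [0,0,0],"jaw": 100},
    {"delta_pos": [0,0,-0.64],"delta_rot": [0,0,0],"jaw": 100},
    {"delta_pos": [0,0,-0.64],"delta_rot": [0,0,0],"jaw": 100},
    {"delta_pos": [0,0,-0.64],"delta_rot": [0,0,0],"jaw": 60},
  ],
)

```text
time_s: 39.72
eef_pos: [0.5313, 0.0249, 0.1246]
tcp_rot: [0.548, -0.548, 0.447, -0.447]
contact_force: [0.1, 0.6, 0.5]
grip_width: 0.07
```

Call:
step_arm(
  increments=[
    {"delta_pos": [0,0,0],"delta_rot": [0,0,0],"jaw": 0},
    {"delta_pos": [0,0,0],"delta_rot": [0,0,0],"jaw": 0},
    {"delta_pos": [0,0,0],"delta_rot": [0,0,0],"jaw": 0},
    {"delta_pos": [0,0,0],"delta_rot": [0,0,0],"jaw": 0},
    {"delta_pos": [0,0,0],"delta_rot": [0,0,0],"jaw": 0},
  ],
)

```text
time_s: 40.35
eef_pos: [0.5316, 0.0237, 0.1252]
tcp_rot: [0.548, -0.547, 0.447, -0.448]
contact_force: [-1.7, -0.3, 5.6]
grip_width: 0.0387
```

```bash
python3 - <<'E'
from plan import *
p,M,st=cur(); print(st['time_s'],p,st['grip_width'],st['contact_force'].round(1))
z=p[2]
show([[p[0],p[1],z+.06,11.5],[.4722,.1985,z+.06,11.5],[.4722,.1985,z+.005,11.5]])
E
```

```text
40.35 [0.53164653 0.02365302 0.12519029] 0.03865213312235902 [-1.7 -0.3  5.6]
[np.float64(0.5316465263204954), np.float64(0.02365302357654369), np.float64(0.1851902853135987), 11.5] dp [0.0, 0.0, 0.4] rot [0.0001, 0.0005, 0.0] rows>=1.0
[0.4722, 0.1985, np.float64(0.1851902853135987), 11.5] dp [-0.396, 1.166, 0.0] rot [0.0, 0.0, 0.0] rows>=3.0
[0.4722, 0.1985, np.float64(0.13019028531359872), 11.5] dp [0.0, 0.0, -0.367] rot [0.0, 0.0, 0.0] rows>=0.9
```

Call:
step_arm(
  increments=[
    {"delta_pos": [0,0,0.2],"delta_rot": [0,0,0],"jaw": 0},
    {"delta_pos": [0,0,0.4],"delta_rot": [0,0,0],"jaw": 0},
    {"delta_pos": [-0.08,0.23,0.4],"delta_rot": [0,0,0],"jaw": 0},
    {"delta_pos": [-0.16,0.47,0.4],"delta_rot": [0,0,0],"jaw": 0},
    {"delta_pos": [-0.24,0.7,0.4],"delta_rot": [0,0,0],"jaw": 0},
  ],
)

```text
time_s: 40.98
eef_pos: [0.4943, 0.1298, 0.1835]
tcp_rot: [0.547, -0.547, 0.448, -0.447]
contact_force: [1.0, -0.1, -2.7]
grip_width: 0.0385
```

Call:
step_arm(
  increments=[
    {"delta_pos": [-0.08,0.23,0],"delta_rot": [0,0,0],"jaw": 0},
    {"delta_pos": [-0.13,0.4,0],"delta_rot": [0,0,0],"jaw": 0},
    {"delta_pos": [-0.156,0.466,0],"delta_rot": [0,0,0],"jaw": 0},
    {"delta_pos": [-0.156,0.466,0],"delta_rot": [0,0,0],"jaw": 0},
  ],
)

```text
time_s: 41.48
eef_pos: [0.4713, 0.1987, 0.1835]
tcp_rot: [-0.548, 0.548, -0.447, 0.447]
contact_force: [0.9, -0.5, -2.6]
grip_width: 0.0381
```

Call:
step_arm(
  increments=[
    {"delta_pos": [0,0,0],"delta_rot": [0,0,0],"jaw": 0},
    {"delta_pos": [0,0,-0.15],"delta_rot": [0,0,0],"jaw": 0},
    {"delta_pos": [0,0,-0.3],"delta_rot": [0,0,0],"jaw": 0},
    {"delta_pos": [0,0,-0.34],"delta_rot": [0,0,0],"jaw": 0},
    {"delta_pos": [0,0,-0.34],"delta_rot": [0,0,0],"jaw": 0},
  ],
)

```text
time_s: 42.1
eef_pos: [0.4718, 0.1983, 0.1327]
tcp_rot: [-0.547, 0.548, -0.448, 0.448]
contact_force: [0.2, 0.5, -1.0]
grip_width: 0.0381
```

```bash
python3 - <<'E'
from plan import *
p,M,st=cur(); print(st['time_s'],p,st['grip_width'],st['contact_force'].round(1))
show([[.4722,.198,.1302,11.5]])
E
```

```text
42.1 [0.47175902 0.19827629 0.13271814] 0.038133438310125785 [ 0.2  0.5 -1. ]
[0.4722, 0.198, 0.1302, 11.5] dp [0.003, -0.002, -0.017] rot [0.0, -0.0001, 0.0002] rows>=0.0
```

Lower, release, and retreat to the robot's side.

Call:
step_arm(
  increments=[
    {"delta_pos": [0.002,0,-0.01],"delta_rot": [0,0,0],"jaw": 0},
    {"delta_pos": [0.002,0,-0.019],"delta_rot": [0,0,0],"jaw": 0},
    {"delta_pos": [0.002,0,-0.019],"delta_rot": [0,0,0],"jaw": 0},
  ],
)

```text
time_s: 42.48
eef_pos: [0.4722, 0.1988, 0.1303]
tcp_rot: [0.548, -0.547, 0.447, -0.448]
contact_force: [0.5, -0.0, -2.1]
grip_width: 0.0385
```

Call:
step_arm(
  increments=[
    {"delta_pos": [0,0,0],"delta_rot": [0,0,0],"jaw": 50},
    {"delta_pos": [0,0,0],"delta_rot": [0,0,0],"jaw": 65},
    {"delta_pos": [0,0,0],"delta_rot": [0,0,0],"jaw": 100},
    {"delta_pos": [0,0,0],"delta_rot": [0,0,0],"jaw": 100},
  ],
)

```text
time_s: 42.98
eef_pos: [0.472, 0.1988, 0.1299]
tcp_rot: [0.548, -0.548, 0.447, -0.447]
contact_force: [-0.3, -0.8, 1.0]
grip_width: 0.0853
```

Call:
step_arm(
  increments=[
    {"delta_pos": [0,0,0.25],"delta_rot": [0,0,0],"jaw": 100},
    {"delta_pos": [0,0,0.55],"delta_rot": [0,0,0],"jaw": 100},
    {"delta_pos": [0,0,0.8],"delta_rot": [0,0,0],"jaw": 100},
    {"delta_pos": [-0.3,-0.2,0.8],"delta_rot": [0,0,0],"jaw": 100},
    {"delta_pos": [-0.6,-0.6,0.8],"delta_rot": [0,0,0],"jaw": 100},
  ],
)

```text
time_s: 43.6
eef_pos: [0.3886, 0.1186, 0.2504]
tcp_rot: [0.548, -0.548, 0.446, -0.447]
contact_force: [0.2, -1.7, 1.3]
grip_width: 0.0856
```

Call:
step_arm(
  increments=[
    {"delta_pos": [-0.1,-0.9,0],"delta_rot": [0,0,0],"jaw": 100},
    {"delta_pos": [-0.1,-0.9,0],"delta_rot": [0,0,0],"jaw": 100},
    {"delta_pos": [-0.1,-0.9,0],"delta_rot": [0,0,0],"jaw": 100},
    {"delta_pos": [-0.1,-0.9,0],"delta_rot": [0,0,0],"jaw": 100},
  ],
)

```text
time_s: 44.1
eef_pos: [0.3744, -0.0163, 0.2499]
tcp_rot: [0.547, -0.547, 0.448, -0.448]
contact_force: [-0.1, 0.8, -0.2]
grip_width: 0.0855
```

```bash
python3 - <<'E'
from plan import *
p,M,st=cur(); print(st['time_s'],p,st['contact_force'].round(1))
d=grab('top','t9.png'); s=grab('scene','s9.png')
cv2.imwrite('pics/c9.png',np.vstack([cv2.resize(d['image'][155:250,90:370],(790,268),interpolation=cv2.INTER_CUBIC),np.hstack([crop(s,[.5,.23,.06],78,65),crop(s,[.44,-.2,.06],80,65)])]))
E
```

```text
44.1 [ 0.37442229 -0.01633168  0.24987317] [-0.1  0.8 -0.2]
crop origin 154 133
crop origin 230 182
```

View pics/c9.png

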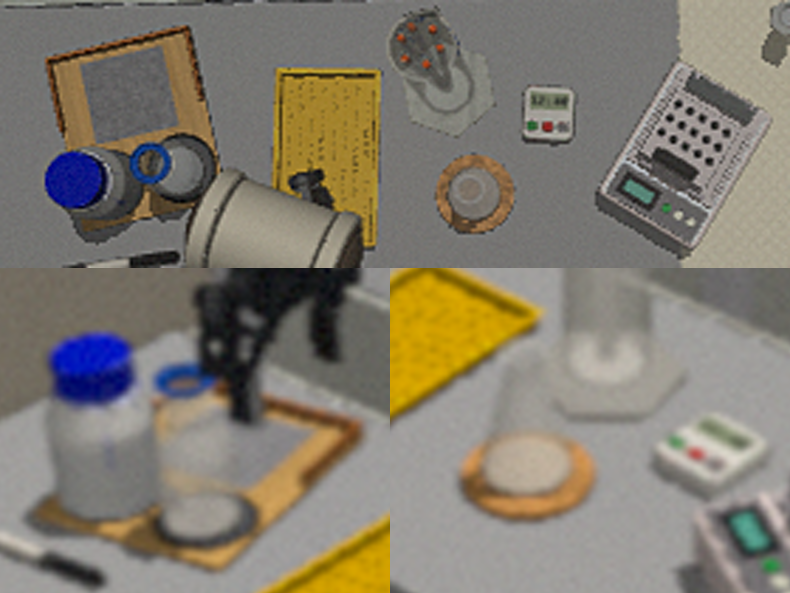

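Both bottles are back on their pads: the cap at (75,181) and the collar at (150,164) match the starting pixels within 1 px. The flask stands on the cork, the block lies in its seat, the timer is unmoved and the gripper is free. I'm handing in.

```bash
python3 -c "
from station import arm
print(arm.finish_job())"
```

```text
the job is handed in; nothing more can be done
None
```

The job is done and handed in at about 44 s of the 138 s allowed; the hand-in gives no verdict.

I moved both bottles into the tray and stood the clear flask on the cork mat. I then hooked the block's tongue under the mixer's rear lip and laid the block flat. After that I put the blue bottle and then the glass bottle back on their own pads.

- **Block:** I pushed it in until the tongue met the rear wall, at a reading of about 73.5 mm where I expected 74.1 mm, then backed off about 2 mm and levelled it. That puts its origin at about x 22 mm and y 0.4 mm in the mixer frame, within tolerance. A picture after release showed it flat, with the tongue under the lip.
- **Bottles and flask:** The last pictures show both bottles upright, with the cap and collar within 1 px (about 3 mm) of where they started. The flask is upright and well inside the mat.
- **Timer and gripper:** The timer looks unmoved, and the gripper was open and touching nothing.
- **Forces:** The highest force I read was about 16 N, when the blue bottle touched down in the tray. Readings came only at the end of each move.
- **Disagreement:** The two cameras differed by about 3–5 mm, up to about 7 mm for the blue cap. I relied on the top camera, and on contact for the block.

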